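# Load the relief tiles into the drying cabinet and start its locked timer

### The job

Pack all the tapered terracotta tiles into the drying tray, relief side up and lying flat, up to two to a compartment and head to tail so that they fit, then slide the loaded tray into the drying cabinet until its front panel is flush against the cabinet. Then start the timer: pull the knob on the cabinet's roof up to unlock it, turn it clockwise until its pointer is at the long raised mark, and push it fully back down. Leave the bowl, jar and other things on the bench where they are.

Things in the scene. Friction and masses are not known exactly. Their poses are not given: they have to be found in the camera images.
- tile0: terracotta relief tile, 100 g: a flat right-angled wedge 110 mm long, 18 mm thick, with a raised boss on its face. Origin: underside, mid-length, mid-width, under the boss. x runs from the 46 mm wide head (x=-55 mm) to the 26 mm tail (+55); straight long edge at y=-18 mm, slanting edge from y=+28 (head) to +8 mm (tail); z up out of the carved face. May be absent
- tile1: another tile just like tile0, same frame; may be absent (4 to 6 are present). The boss of each tile is 36 mm (along its x) x 22 mm (along y) x 22 mm high above the 18 mm thick wedge. Two tiles head to tail, slanting edges together, make a rectangle 110 x 72 mm
- tile2: another tile just like tile0, same frame; may be absent (4 to 6 tiles are present)
- tile3: another tile just like tile0, same frame; may be absent (4 to 6 tiles are present)
- tile4: another tile just like tile0, same frame; may be absent (4 to 6 tiles are present)
- tile5: another tile just like tile0, same frame; may be absent (4 to 6 tiles are present)
- tray: loose drying tray (0.4 kg) on the dryer's loading shelf: aluminium pan 276 mm wide (y), floor 5 mm thick, walls and two dividers 14 mm above the floor, three compartments. Front panel 322 mm wide, 66 mm high, x from -67 to -61 mm, with the handle; rear edge x=+66 mm. Origin: underside, middle of the compartments. x points away from the handle, into the dryer; z up
- tray_bay (a point): centre of the middle compartment's floor, 5 mm above the tray's underside; axes as the tray's. Each compartment is 122 mm long (x +-61 mm) and 86 mm wide (y); the three are centred at y = -90, 0 and +90 mm of the tray, dividers 4 mm thick
- tray_handle (a point): middle of the wooden handle bar (tray x=-117 mm, y=0, 17 mm above its underside): it sticks straight out from the front panel from x=-67 to x=-167 mm, 30 mm wide (y), 22 mm thick (6 to 28 mm above the underside). Axes as the tray's
- dryer: fixed bench-top drying cabinet, 352 mm wide (y), 220 deep, 150 high, with a loading shelf of the same width sticking out 200 mm in front; shelf and cabinet floor are one plate, its top 12 mm above the bench. Origin: on the bench, under the middle of the front face; x points into the cabinet (front face x=0, shelf x<0), z up
- dryer_mouth (a point): middle of the opening's bottom edge, on the shelf, at the front face; axes as the dryer's. The opening is 63 mm high, 312 mm wide at the face and narrows over its first 20 mm to 282 mm. Tray fully home: its front panel lies flat on the front face over the opening, tray origin 61 mm inside the mouth, y=0, same yaw
- timer_pull (a joint): how far the timer knob is pulled up: 0 m fully down (locked), 0.016 m fully out. It stays where it is left (about 3 N to move it). A pin under it keeps it from turning unless it is more than about 9 mm out, and lets it down again only near the off position or within about 0.13 rad of the long mark
- timer_dial (a joint): angle of the timer knob, rad, growing clockwise seen from above. 0: pointer straight to the dryer's front (its -x); it starts near 0 (off, +-0.15); at 1.25 the pointer is at the long mark. Range -0.2 to 1.7; light friction (0.04 N m)
- timer_grip (a point): on the knob's vertical axis, 3 mm below the top of its bar (192 mm above the bench when down; rises with it). The knob is on the cabinet roof 75 mm behind the front face: a black disc 68 mm across with an upright bar on it, 64 mm long, 16 mm thick, 26 mm high, along the pointer direction, to be pinched across its thickness
- timer_pointer (a point): tip of the knob's pointer (end of the bar with the white line), 42 mm from the axis; turns with the knob
- timer_mark (a point): the long raised black mark on the round dial plate (54 mm from the axis) that the pointer must be turned to; the other marks are short thin ticks
- slip_bowl: white ceramic bowl, 110 mm across, 55 mm high, bystander; origin underside centre
- glaze_jar: white jar, 68 mm across, 95 mm high, bystander; origin underside centre
- turned_foot: turned clay foot, 72 mm across, 72 mm high, bystander; origin underside centre
- stamp_block: wooden stamp block 70 x 50 mm, 65 mm high with its knob, bystander; origin underside centre
Things that resemble listed ones, but are neither listed nor needed, are in the scene too. What is shaped like the tile1 but yellow is not meant.

How it is judged (in metres and radians):
On the way, in this order (a step that is already met when the one before it is completed fails the run):
1. every tile lies flat in the tray, relief up, while the tray is still outside the dryer (z of tile0 in the frame of tray between 0.002 and 0.01 m and angle between each of tile0, tile1, tile2, tile3, tile4, tile5's own z axis and vertical below 0.08 rad and x of tile0 in the frame of tray between -0.012 and 0.012 m and y of tile0 in the frame of tray between -0.122 and 0.122 m and z of tile1 in the frame of tray between 0.002 and 0.01 m and x of tile1 in the frame of tray between -0.012 and 0.012 m and y of tile1 in the frame of tray between -0.122 and 0.122 m and z of tile2 in the frame of tray between 0.002 and 0.01 m and x of tile2 in the frame of tray between -0.012 and 0.012 m and y of tile2 in the frame of tray between -0.122 and 0.122 m and z of tile3 in the frame of tray between 0.002 and 0.01 m and x of tile3 in the frame of tray between -0.012 and 0.012 m and y of tile3 in the frame of tray between -0.122 and 0.122 m and z of tile4 in the frame of tray between 0.002 and 0.01 m and x of tile4 in the frame of tray between -0.012 and 0.012 m and y of tile4 in the frame of tray between -0.122 and 0.122 m and z of tile5 in the frame of tray between 0.002 and 0.01 m and x of tile5 in the frame of tray between -0.012 and 0.012 m and y of tile5 in the frame of tray between -0.122 and 0.122 m and x of tray in the frame of dryer below 0 m), for 0.2 s.
2. the loaded tray is fully home in the dryer (z of tile0 in the frame of tray between 0.002 and 0.01 m and angle between each of tile0, tile1, tile2, tile3, tile4, tile5's own z axis and vertical below 0.08 rad and x of tile0 in the frame of tray between -0.012 and 0.012 m and y of tile0 in the frame of tray between -0.122 and 0.122 m and z of tile1 in the frame of tray between 0.002 and 0.01 m and x of tile1 in the frame of tray between -0.012 and 0.012 m and y of tile1 in the frame of tray between -0.122 and 0.122 m and z of tile2 in the frame of tray between 0.002 and 0.01 m and x of tile2 in the frame of tray between -0.012 and 0.012 m and y of tile2 in the frame of tray between -0.122 and 0.122 m and z of tile3 in the frame of tray between 0.002 and 0.01 m and x of tile3 in the frame of tray between -0.012 and 0.012 m and y of tile3 in the frame of tray between -0.122 and 0.122 m and z of tile4 in the frame of tray between 0.002 and 0.01 m and x of tile4 in the frame of tray between -0.012 and 0.012 m and y of tile4 in the frame of tray between -0.122 and 0.122 m and z of tile5 in the frame of tray between 0.002 and 0.01 m and x of tile5 in the frame of tray between -0.012 and 0.012 m and y of tile5 in the frame of tray between -0.122 and 0.122 m and x of tray in the frame of dryer between 0.056 and 0.068 m and angle between the x axis of tray and the x axis of dryer, either way round below 0.05 rad and angle between tray's own z axis and vertical below 0.05 rad), for 0.2 s.
3. the timer knob is pulled out (value of joint timer_pull above 0.009 m), for 0.1 s.
4. the knob is turned to the long mark while pulled out (value of joint timer_dial between 1.09 and 1.41 rad and value of joint timer_pull above 0.006 m), for 0.1 s.
5. the knob is pushed back down at the mark (value of joint timer_dial between 1.09 and 1.41 rad and value of joint timer_pull below 0.003 m), for 0.2 s.
At the end, for the whole second after the job is handed in: Every tile lies flat (0.08 rad, relief up) on the tray floor in a compartment; tray home: front panel within 5 mm of the dryer face, square within 0.05 rad; pointer within 0.16 rad of the long mark, knob down to within 3 mm; all at rest (all of step 2 and all of step 5 and linear speed of each of tray, tile0, tile1, tile2, tile3, tile4, tile5 below 0.02 m/s); the robot touches nothing.
It fails at once if a bystander (bowl, jar, clay foot, stamp block) is moved more than 50 mm or tipped over (distance of any of slip_bowl, glaze_jar, turned_foot, stamp_block from where it was at the start of the episode above 0.05 m or angle between any of slip_bowl, glaze_jar, turned_foot, stamp_block's own z axis and vertical above 0.6 rad).
Of tile0, tile1, tile2, tile3, tile4, tile5 only 4 to 6 are there at a start; the rules pass over those that are not, and their reading is None.
At some moment in a run one of tile0, tile1, tile2, tile3, tile4, tile5 may be knocked a few centimetres aside while the robot is not near it.
Once in a run the grip may slacken for a moment while it holds something.
It also fails if it takes over 210 s, if anything falls off the work surface, if the arm or the gripper's body presses on something with over 40 N, if the wrist force passes 120 N, or if a joint passes its speed limit or range.

### The arm

A 6-joint arm with a two-finger parallel gripper is mounted at the origin on the work surface. World frame = base frame: x ahead of the robot, y to its left, z up, the work surface at z = 0. Lengths are in m, angles in degrees, forces in N, time in s.
With the tool pointing down it reaches from about 0.35 to 0.85 m from the base axis. Payload 8.1 kg.
Tool frame: the origin (TCP) lies where the fingers leave the gripper's body, on its centre line; the fingertips stand 73 mm ahead of it and the grasp point (between the pads) lies 54 mm ahead of it; y points along the fingers, x is the direction in which the jaws open and shut, and the axes are right-handed (so a half turn about y gives the same grasp; the last joint's range is limited). The gripper opens to 85 mm and grips with 20 to 120 N. Pads are 22 mm wide; open, the fingers measure 114 mm over their backs; the gripper's body (76 mm by 85 mm) begins 54 mm behind the grasp point. The pads swing forward as they close: fully open they stand 13 mm farther back than shut.
Start: joints at [-68.205, 7.471, 85.268, -0, 87.261, -4.893], TCP at [0.27, -0.536, 0.304] pointing down, gripper open.
Joint ranges: [-169.43, 169.43], [-51.17, 129.36], [1.28, 143.12], [-76.62, 256.62], [0, 156.53], [-152.29, 152.29]. Speed limits (degrees/s): [136.94, 136.94, 159.86, 180, 180, 180].

### API

Orientations are given as [roll, pitch, yaw] about the fixed x, y, z axes, in that order (R = Rz(yaw) Ry(pitch) Rx(roll)).
In Python, from bench import manip gives the robot as it stands. The module is installed in compiled form; this text tells all that it offers.
- The arm moves only by the shell command python3 -m handwheel 'ROWS'. ROWS is JSON, a list that holds one entry, the list of rows, each a list of 5 numbers: the shift along the world's x, y, z each as a share of 40 cm, from -1 to 1, then the turn about the world's z as a share of 0.1 rad, from -1 to 1, then the opening, from 0 (shut) to 1 (fully open). A call has 1 to 8 rows; each row shifts and turns the pose as measured when the row begins; what a row does not reach is not made up. A row lasts 1/8 s, in which the tool goes at most 62.5 mm and 10.7 degrees, less where a joint would pass 70% of its speed; a pose out of reach is approached as far as the arm can. A call with a number of a shift or a turn outside -1 to 1 is refused whole. A call with a gripper value outside its range is refused whole. The fingers move at their own pace and stop on an object; the grip force is fixed at half the most. Time passes only in rows, so rows that do not move let the fingers close. It gives the time, the measured TCP pose, the force and the opening at its end, in the units of the state.
- manip.observe(): the state, without advancing time (a new reading comes with each control period).
- manip.grab_frame(name): name is "scene" or "side" or "wrist"; returns a dict with "img" (384x512x3 uint8, red, green, blue), "K" (3x3 intrinsics, pixels), "world_from_camera" (4x4, takes a point from camera to world coordinates). Camera axes: x right, y down, z forward; pixel columns grow to the right and rows downward; lengths in m; the calibration is good to about 2 mm. A picture is of the moment at which its call begins. There is no depth.
- manip.sign_off(): hands the job in, once; it reports no verdict.
The state is a dict: "time_s": time; "joint_positions": joint angles; "qvel": joint speeds; "joint_torque": joint torques, N m; "eef_pos": TCP position; "orientation": TCP orientation; "contact_force": force on the tool from outside, world axes, zero at the start; "wrist_torque": the same for the moment, N m; "finger_gap": opening from 0.0 (shut) to 1.0 (fully open).
Only numpy, scipy, OpenCV 4.12 (cv2) and the standard library are available. Lean on these libraries where they do the work, as an engineer would, in place of code of your own. Each camera call takes 0.05 s, during which the arm holds its last target. There are 200 camera calls.

## Working session

There is one attempt and no reset: what is moved stays moved. The work goes in short steps, Python scripts to look and compute and a shell command to move; the robot and the scene stay as the last step left them, time stands still between calls to the robot, and variables do not carry over. Pictures are saved under pics/ and viewed, about 12 in all and at most 16, crops included, and the job is handed in when it is done.

```bash
mkdir -p pics; python3 - <<'E'
from bench import manip
import cv2,numpy as np,pickle
o=manip.observe();print(o)
for n in("scene","side","wrist"):
    f=manip.grab_frame(n);pickle.dump(f,open(f"{n}0.pkl","wb"))
    cv2.imwrite(f"pics/{n}0.png",f["img"][:,:,::-1])
    print(n,f["K"].round(1).tolist(),f["world_from_camera"].round(3).tolist())
E
```

```text
{'time_s': 0.0, 'joint_positions': array([-6.82066249e+01,  7.51483697e+00,  8.53318614e+01,  4.19862926e-04,
        8.72621030e+01, -4.89124594e+00]), 'qvel': array([-0.0103467 ,  0.01314403, -0.0241235 ,  0.05406034,  0.00919791,
        0.03724321]), 'joint_torque': array([ 1.79193521e-03, -5.69400501e+01, -5.00547266e+01, -2.20277752e-04,
        1.50280137e-02, -1.72975746e-05]), 'eef_pos': array([ 0.26932435, -0.53567046,  0.30282239]), 'orientation': array([-89.99030526,   0.10836935, -63.31539028]), 'contact_force': array([-0.48668841,  0.89822584,  0.44527833]), 'wrist_torque': array([-0.02711466,  0.00578756, -0.02338808]), 'finger_gap': 1.001992228913379}
scene [[480.2, 0.0, 253.3], [0.0, 480.2, 187.5], [0.0, 0.0, 1.0]] [[-0.05, 0.801, -0.597, 1.326], [0.999, 0.044, -0.024, -0.055], [0.007, -0.597, -0.802, 1.262], [0.0, 0.0, 0.0, 1.0]]
side [[378.0, 0.0, 256.6], [0.0, 378.0, 190.8], [0.0, 0.0, 1.0]] [[-0.996, -0.057, 0.069, 0.413], [-0.089, 0.564, -0.821, 0.872], [0.008, -0.824, -0.567, 0.796], [0.0, 0.0, 0.0, 1.0]]
wrist [[311.2, 0.0, 263.0], [0.0, 311.2, 185.6], [0.0, 0.0, 1.0]] [[0.449, -0.858, -0.249, 0.331], [-0.894, -0.431, -0.124, -0.505], [-0.001, 0.278, -0.961, 0.374], [0.0, 0.0, 0.0, 1.0]]
```

View pics/scene0.png

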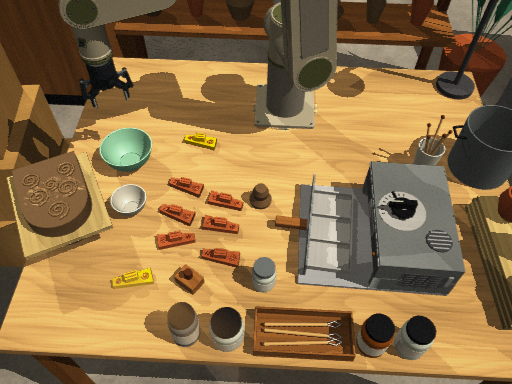

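View pics/side0.png

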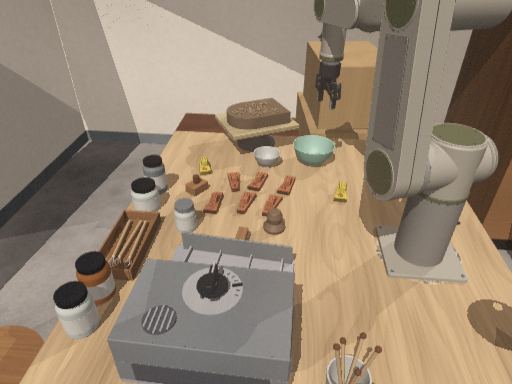

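The scene view shows six terracotta tiles around pixels (165–245, 180–260), two yellow decoys at (200,141) and (132,278), and the dryer and tray at right with the handle at (290,223). The side view agrees with this. I'll move the wrist camera over the tiles.

```bash
python3 -m handwheel '[[[0.072,0.08,0.02,-0.58,1],[0.072,0.08,0.02,-0.58,1],[0.072,0.08,0.02,-0.58,1],[0.072,0.08,0.02,-0.58,1],[0.072,0.08,0.02,-0.58,1],[0.072,0.08,0.02,-0.58,1],[0.072,0.08,0.02,-0.58,1],[0.072,0.08,0.02,-0.58,1]]]'
python3 -m handwheel '[[[0,0,0,0,1],[0,0,0,0,1]]]'
cat > h.py <<'E'
from bench import manip
import cv2,numpy as np,pickle
def snap(n,tag):
    f=manip.grab_frame(n);pickle.dump(f,open(tag+".pkl","wb"))
    cv2.imwrite(f"pics/{tag}.png",f["img"][:,:,::-1]);return f
def load(tag): return pickle.load(open(tag+".pkl","rb"))
def ray(f,uv,z):
    uv=np.atleast_2d(np.asarray(uv,float));K=f["K"];T=f["world_from_camera"]
    d=np.c_[(uv[:,0]-K[0,2])/K[0,0],(uv[:,1]-K[1,2])/K[1,1],np.ones(len(uv))]@T[:3,:3].T
    c=T[:3,3];return (c+d*((z-c[2])/d[:,2])[:,None])[:,:2]
def proj(f,P):
    T=f["world_from_camera"];p=(np.atleast_2d(P)-T[:3,3])@T[:3,:3];p=p@f["K"].T
    return p[:,:2]/p[:,2:]
def masks(f):
    h=cv2.cvtColor(f["img"],cv2.COLOR_RGB2HSV)
    return ((h[...,0]<10)&(h[...,1]>130)&(h[...,2]>50)).astype(np.uint8)
E
python3 - <<'E'
from h import *
f=snap("wrist","w1")
n,l,s,c=cv2.connectedComponentsWithStats(masks(f))
for i in range(1,n):
    if s[i,4]>150: print(s[i],c[i].round(),ray(f,c[i],.015).round(3))
E
```

```text
time_s: 1.15
eef_pos: [0.5024, -0.2723, 0.3646]
orientation: [-90.1, 0.4, -91.1]
contact_force: [-0.1, -0.2, -0.6]
finger_gap: 1.001
time_s: 1.4
eef_pos: [0.5039, -0.2702, 0.3645]
orientation: [-90.1, 0.4, -90.9]
contact_force: [-1.0, -1.1, -0.3]
finger_gap: 1.0
```

View pics/w1.png

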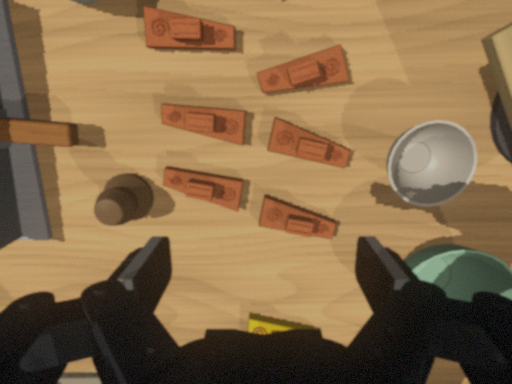

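The wrist view shows all six tiles clearly with box-shaped bosses, centred near (190,30), (305,70), (205,123), (310,142), (203,187) and (297,217). The foot is at (125,198) and the bowl at (430,160). The mask found nothing, so I'll fix it.

```bash
cat >> h.py <<'E'
def masks(f):
    h=cv2.cvtColor(np.ascontiguousarray(f["img"]),cv2.COLOR_RGB2HSV)
    return cv2.morphologyEx(((h[...,0]<9)&(h[...,1]>150)&(h[...,2]>40)).astype(np.uint8),cv2.MORPH_CLOSE,np.ones((5,5)))
def tiles(f,z0=0.0,amin=400):
    """per tile: wedge outline on plane z0+18mm, ends by width -> origin, yaw of tile x"""
    n,l,s,c=cv2.connectedComponentsWithStats(masks(f));out=[]
    for i in range(1,n):
        if s[i,4]<amin: continue
        ct=max(cv2.findContours((l==i).astype(np.uint8),0,1)[0],key=cv2.contourArea)[:,0]
        p=ray(f,ct,z0+.014)
        (cx,cy),(w,h),a=cv2.minAreaRect((p*1000).astype(np.float32))
        if h>w: a+=90;w,h=h,w
        u=np.array([np.cos(np.radians(a)),np.sin(np.radians(a))]);v=np.array([-u[1],u[0]])
        px=ray(f,np.argwhere(l==i)[:,::-1],z0+.014)*1000-[cx,cy];t=px@u;q=px@v
        wid=lambda m:np.ptp(q[m])
        e1,e2=wid((t>-.45*w)&(t<-.3*w)),wid((t<.45*w)&(t>.3*w))
        out.append((c[i].round(),s[i,4],(round(cx),round(cy)),(round(w),round(h)),round(a,1),round(e1),round(e2)))
    return out
E
python3 - <<'E'
from h import *
f=load("w1");print(f["img"][30,220],f["img"][123,180],f["img"][123,300])
for t in tiles(f):print(*t)
E
```

```text
[142  79  50] [171  99  59] [174 139  93]
```

```bash
sed -i 's/h\[...,0\]<9)&(h\[...,1\]>150)/h[...,0]<13)\&(h[...,1]>140)/' h.py; python3 - <<'E'
from h import *
f=load("w1")
for t in tiles(f):print(*t)
s=load("scene0")
for t in tiles(s,0,100):print(*t)
h=cv2.cvtColor(s["img"],cv2.COLOR_RGB2GRAY)
c=s["img"][150:300,270:470,::-1];cv2.imwrite("pics/dry.png",cv2.resize(c,None,fx=4,fy=4,interpolation=cv2.INTER_CUBIC))
E
```

```text
[185.  31.] 2905 (652, -180) (113, 46) 85.8 30 46
[306.  72.] 2529 (595, -321) (110, 44) 106.5 44 29
[207. 121.] 2207 (538, -189) (110, 45) 83.5 44 29
[306. 145.] 2069 (510, -333) (110, 44) 76.2 28 43
[205. 186.] 1970 (451, -182) (112, 44) 74.6 44 30
[295. 219.] 1843 (398, -318) (113, 46) 74.1 30 44
[41. 46.] 5594 (-295, -1018) (762, 288) 28.2 261 221
[205.  13.] 1879 (-547, -384) (667, 212) 93.5 74 212
[412.  30.] 3571 (-526, 515) (582, 474) 68.5 316 286
[125.  32.] 281 (-420, -648) (230, 156) 113.6 147 21
[207.  35.] 160 (-397, -325) (247, 32) 89.7 23 16
[486.  62.] 1349 (-264, 803) (379, 131) 153.2 43 120
[186. 185.] 396 (399, -312) (116, 51) 68.5 38 50
[506. 205.] 380 (411, 709) (145, 39) 165.1 36 22
[224. 201.] 419 (453, -179) (112, 52) 79.6 50 36
[177. 213.] 439 (508, -326) (117, 50) 67.2 35 49
[219. 225.] 459 (543, -186) (112, 51) 83.7 49 36
[296. 225.] 101 (538, 35) (92, 34) 104.9 10 30
[174. 239.] 489 (601, -316) (110, 50) 106.6 50 36
[221. 256.] 512 (652, -176) (116, 50) 79.5 35 49
[186. 274.] 108 (713, -269) (37, 33) 80.9 13 28
[279. 312.] 186 (819, 0) (131, 28) 87.6 13 12
[338. 333.] 738 (871, 133) (126, 120) 2.4 119 110
[372. 340.] 212 (873, 248) (78, 52) 58.2 30 27
[ 65. 372.] 535 (995, -545) (179, 42) 62.2 16 27
```

View pics/dry.png

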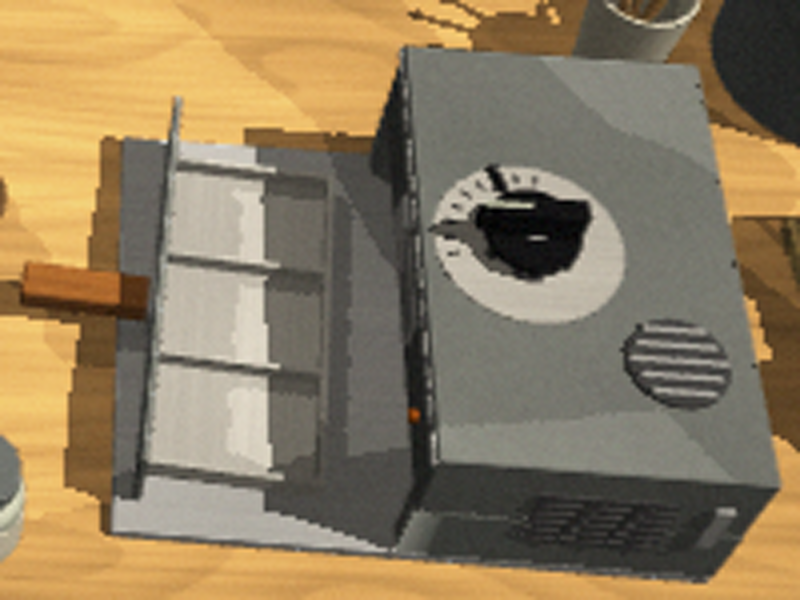

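Six tiles are measured, three pointing each way, so none needs a half turn. The crop shows the tray compartments at crop pixels (160–330, 170–480), and the knob at (530,235) with its long mark at (495,178). Next is a closer look at the tray from above.

```bash
python3 -m handwheel '[[[0.011,0.122,0,0,1],[0.011,0.122,0,0,1],[0.011,0.122,0,0,1],[0.011,0.122,0,0,1],[0.011,0.122,0,0,1],[0.011,0.122,0,0,1],[0.011,0.122,0,0,1],[0.011,0.122,0,0,1]]]'
python3 -m handwheel '[[[0,0,0,0,1],[0,0,0,0,1]]]'
python3 - <<'E'
from h import *
f=snap("wrist","w2")
cv2.imwrite("pics/w2b.png",cv2.resize(f["img"][:,:,::-1],(800,600),interpolation=cv2.INTER_CUBIC))
E
```

```text
time_s: 2.45
eef_pos: [0.5349, 0.1179, 0.3612]
orientation: [-90.4, 0.4, -92.0]
contact_force: [0.8, -0.2, -0.4]
finger_gap: 1.001
time_s: 2.7
eef_pos: [0.5346, 0.1184, 0.3603]
orientation: [-90.4, 0.3, -91.8]
contact_force: [-0.9, -1.2, 0.3]
finger_gap: 1.001
```

View pics/w2b.png

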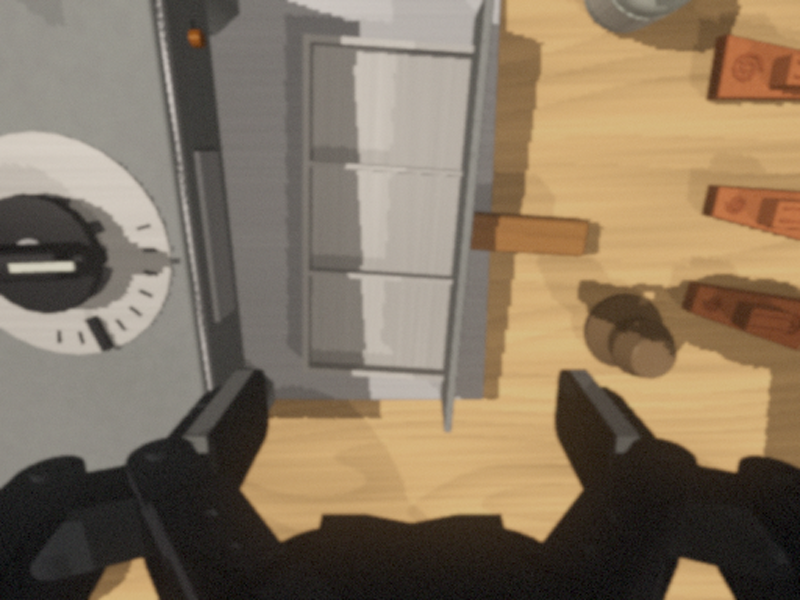

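The enlarged wrist view shows the tray's rear wall at (303–306, 37–370), dividers at y≈167 and 273, the handle end at (588,236), the roof's front edge from (155,0) to (210,385), and the knob bar around (40,265). I'll convert these to world coordinates.

```bash
python3 - <<'E'
from h import *
f=load("w2");s=.64
def r(z,*p): print(z,(ray(f,np.array(p)*s,z)*1000).round(0).tolist())
print("rear wall");r(.031,(306,37),(306,370))
print("side/dividers");r(.031,(312,40),(475,53),(308,162),(462,174),(310,269),(453,277),(310,366),(445,373))
print("handle");r(.040,(590,218),(586,255),(475,213),(473,248))
print("shelf edge far/near bottom");r(.012,(270,399),(485,399),(495,180))
print("roof edge");r(.150,(155,0),(210,385))
print("knob white line");r(.195,(8,268),(75,267))
print("mark",);r(.153,(92,320),(108,347))
print("jar, foot");r(.095,(635,5));r(.0,(610,330))
E
```

```text
rear wall
0.031 [[684.0, 192.0], [413.0, 218.0]]
side/dividers
0.031 [[682.0, 188.0], [669.0, 67.0], [594.0, 199.0], [581.0, 77.0], [507.0, 206.0], [496.0, 85.0], [417.0, 214.0], [407.0, 93.0]]
handle
0.04 [[544.0, -25.0], [514.0, -24.0], [551.0, 67.0], [523.0, 69.0]]
shelf edge far/near bottom
0.012 [[375.0, 260.0], [368.0, 53.0], [574.0, 47.0]]
roof edge
0.15 [[680.0, 245.0], [462.0, 250.0]]
knob white line
0.195 [[552.0, 320.0], [552.0, 286.0]]
mark
0.153 [[509.0, 314.0], [491.0, 308.0]]
jar, foot
0.095 [[682.0, -23.0]]
0.0 [[431.0, -66.0]]
```

```bash
python3 - <<'E'
from h import *
f=load("w1");T=[(647,-180,265.8),(600,-320,106.5),(543,-190,83.5),(505,-332,256.2),(456,-183,74.6),(393,-317,254.1)]
im=cv2.resize(f["img"][:240,140:380,::-1].copy(),None,fx=3,fy=2.5*1.0,interpolation=cv2.INTER_CUBIC)
def dr(pts,z,T,col):
    a=np.radians(T[2]);R=np.array([[np.cos(a),-np.sin(a)],[np.sin(a),np.cos(a)]])
    P=np.c_[np.array(pts)@R.T/1000+np.array(T[:2])/1000,np.full(len(pts),z)]
    q=(proj(f,P)-[140,0])*[3,2.5];cv2.polylines(im,[q.astype(np.int32)],True,col,1)
for t in T:
    dr([(-55,-18),(-55,28),(55,8),(55,-18)],.018,t,(255,255,0))
    dr([(-18,-11),(-18,11),(18,11),(18,-11)],.040,t,(0,255,0))
cv2.imwrite("pics/ov.png",im)
E
```

```text
(no output)
```

View pics/ov.png

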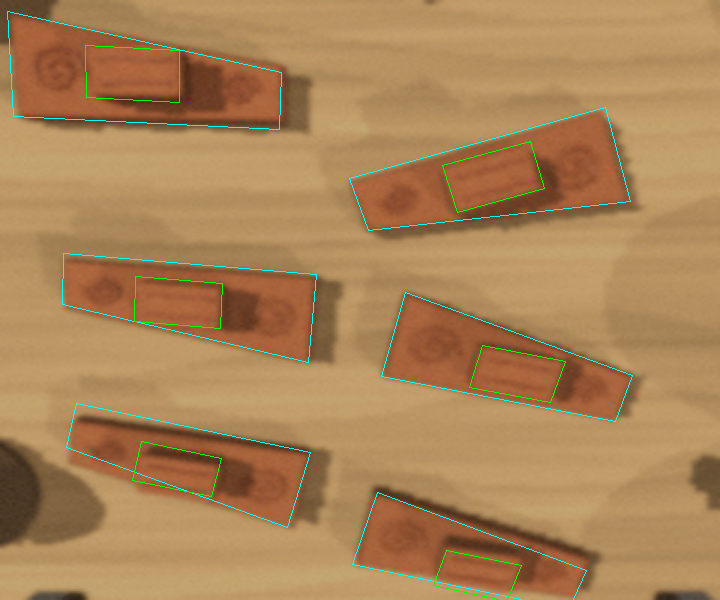

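The overlay fits T1–T4. T5 and T6 are biased upward by shadow caught in the mask, so I'll refit those two with a brighter threshold.

```bash
sed -i 's/h\[...,2\]>40/h[...,2]>V/; s/^def masks(f):/def masks(f,V=100):/' h.py; python3 - <<'E'
from h import *
f=load("w1")
for V in(100,120):
    import h;h.masks.__defaults__=(V,)
    for t in tiles(f):
        cx,cy=t[2];a=t[4]+(180 if t[6]>t[5] else 0);r=np.radians(a)
        print(*t[2:],"origin",round(cx+5*np.sin(r)),round(cy-5*np.cos(r)),"jaw",round((a%180)-180,1))
E
```

```text
(654, -180) (112, 46) 87.6 29 46 origin 649 -180 jaw -92.4
(595, -321) (110, 44) 106.5 44 29 origin 600 -320 jaw -73.5
(538, -189) (110, 45) 83.5 44 29 origin 543 -190 jaw -96.5
(510, -333) (110, 44) 76.2 28 43 origin 505 -332 jaw -103.8
(447, -181) (110, 44) 78.4 44 28 origin 452 -182 jaw -101.6
(398, -318) (113, 44) 74.1 28 43 origin 393 -317 jaw -105.9
(654, -180) (111, 46) 88.4 28 44 origin 649 -180 jaw -91.6
(595, -321) (110, 44) 106.5 44 29 origin 600 -320 jaw -73.5
(537, -189) (110, 45) 84.1 44 29 origin 542 -190 jaw -95.9
(510, -333) (110, 44) 76.2 28 43 origin 505 -332 jaw -103.8
(447, -181) (110, 43) 78.5 43 27 origin 452 -182 jaw -101.5
(397, -318) (113, 43) 74.1 27 42 origin 392 -317 jaw -105.9
```

```bash
cat >> h.py <<'E'
def look(tag,tx,ty):
    f=snap("wrist",tag);o=manip.observe();p=o["eef_pos"]*1000;y=o["orientation"][2]
    for t in tiles(f):
        (cx,cy),(w,hh)=t[2],t[3]
        if abs(w-110)>12: continue
        a=t[4]+(180 if t[6]>t[5] else 0);r=np.radians(a)
        ox,oy=cx+5*np.sin(r),cy-5*np.cos(r);j=(a%180)-180
        if np.hypot(ox-tx,oy-ty)<90:
            print("tile",round(ox),round(oy),"x-dir",round(a%360,1),"size",w,hh,"| move shares dx %.4f dy %.4f turn(0.1rad) %.2f"%((ox-p[0])/400,(oy-p[1])/400,np.radians(j-y)/.1))
    print("tcp",p.round(1),"yaw",round(y,1),"gap",round(o["finger_gap"],3))
E
python3 -m handwheel '[[[0.0025,-0.096,-0.034,-0.09,1],[0.0025,-0.096,-0.034,-0.09,1],[0.0025,-0.096,-0.034,-0.09,1],[0.0025,-0.096,-0.034,-0.09,1],[0.0025,-0.096,-0.034,-0.09,1],[0.0025,-0.096,-0.034,-0.09,1],[0.0025,-0.096,-0.034,-0.09,1],[0.0025,-0.096,-0.034,-0.09,1]]]'
python3 -m handwheel '[[[0,0,0,0,1]]]'
python3 -c 'from h import *; look("p3",543,-190)'
```

```text
time_s: 3.75
eef_pos: [0.5387, -0.2099, 0.2503]
orientation: [-90.2, 0.3, -96.9]
contact_force: [0.7, -0.3, 0.1]
finger_gap: 1.0
time_s: 3.88
eef_pos: [0.5367, -0.2137, 0.2487]
orientation: [-90.3, 0.3, -97.2]
contact_force: [-0.5, -0.1, -0.5]
finger_gap: 1.001
tile 544 -190 x-dir 82.8 size 111 45 | move shares dx 0.0170 dy 0.0575 turn(0.1rad) -0.01
tile 454 -183 x-dir 77.4 size 110 48 | move shares dx -0.2082 dy 0.0738 turn(0.1rad) -0.96
tcp [ 537.2 -212.6  249.5] yaw -97.1 gap 1.002
```

```bash
python3 -m handwheel '[[[0.017,0.0575,0,0,1],[0,0,-0.06,0,1],[0,0,-0.08,0,1],[0,0,-0.08,0,1],[0,0,-0.08,0,1],[0,0,-0.06,0,1],[0,0,0,0,1]]]'
python3 -c 'from h import *; look("p3b",543,-190)'
```

```text
time_s: 4.8
eef_pos: [0.5441, -0.1882, 0.1079]
orientation: [-89.8, 0.2, -97.2]
contact_force: [-0.4, 0.6, 0.4]
finger_gap: 1.001
tile 543 -190 x-dir 83.1 size 112 46 | move shares dx -0.0051 dy -0.0024 turn(0.1rad) 0.05
tcp [ 545.  -188.6  109.4] yaw -97.2 gap 1.001
```

Good alignment. Lower the last stretch, close and lift.

```bash
python3 -m handwheel '[[[-0.003,0,-0.045,0,1],[0,0,0,0,0.6],[0,0,0,0,0],[0,0,0,0,0],[0,0,0,0,0],[0,0,0,0,0],[0,0,0,0,0]]]'
python3 -m handwheel '[[[0,0,0.1,0,0],[0,0,0.1,0,0],[0,0,0,0,0]]]'
python3 -c 'from h import *; f=snap("wrist","g3")'
```

```text
time_s: 5.72
eef_pos: [0.5464, -0.1897, 0.0953]
orientation: [-89.3, 0.1, -97.2]
contact_force: [-0.2, -0.5, -0.7]
finger_gap: 0.406
time_s: 6.1
eef_pos: [0.5452, -0.1892, 0.176]
orientation: [-89.4, 0.1, -97.2]
contact_force: [-0.1, 0.0, -1.1]
finger_gap: 0.408
```

View pics/g3.png

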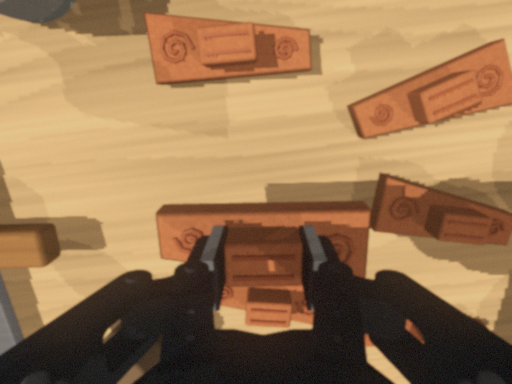

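The tile is held square, with the pads at (215,265) and (312,265). Carry it to slot y=-22, target (566,139).

```bash
python3 -m handwheel '[[[0,0,0.08,0,0],[0.007,0.11,0,0.05,0],[0.007,0.11,0,0.05,0],[0.007,0.11,0,0.05,0],[0.007,0.11,0,0.05,0],[0.007,0.11,0,0.05,0],[0.007,0.11,0,0.05,0],[0.007,0.11,0,0.0,0]]]'
python3 -m handwheel '[[[0,0,0,0,0],[0,0,0,0,0]]]'
```

```text
time_s: 7.15
eef_pos: [0.5564, 0.126, 0.1914]
orientation: [-90.8, 0.2, -95.8]
contact_force: [1.6, -0.2, -2.3]
finger_gap: 0.408
time_s: 7.4
eef_pos: [0.5544, 0.1286, 0.1878]
orientation: [-91.1, 0.2, -95.6]
contact_force: [0.1, -0.2, -0.7]
finger_gap: 0.404
```

```bash
python3 -m handwheel '[[[0.0315,0.025,0,0,0],[0,0,0,0,0],[0,0,-0.05,0,0],[0,0,-0.05,0,0],[0,0,-0.03,0,0],[0,0,0,0,0],[0,0,0,0,0]]]'
```

```text
time_s: 8.28
eef_pos: [0.5646, 0.1338, 0.1287]
orientation: [-91.4, 0.1, -95.9]
contact_force: [1.2, 2.1, 0.2]
finger_gap: 0.404
```

```bash
python3 -m handwheel '[[[0.007,0.012,-0.02,0.05,0],[0,0,-0.01,0,0],[0,0,-0.01,0,0],[0,0,0,0,0]]]'
python3 -c 'from h import *; f=snap("wrist","d3")'
```

```text
time_s: 8.78
eef_pos: [0.5681, 0.1384, 0.1125]
orientation: [-91.3, 0.0, -95.6]
contact_force: [-0.0, -0.1, -1.0]
finger_gap: 0.411
```

View pics/d3.png

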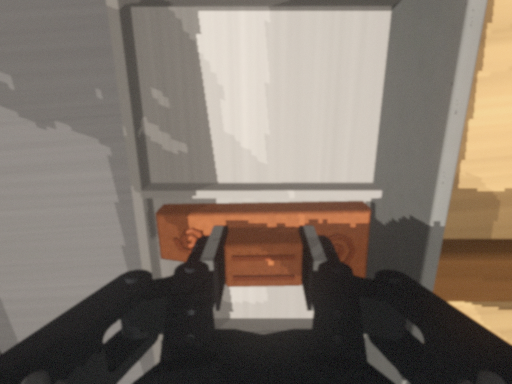

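The tile sits between the divider (row 192) and the compartment ends (columns 150–385), so release it. Next is T1.

```bash
python3 -m handwheel '[[[0,0,0,0,0.7],[0,0,0,0,0.9],[0,0,0.12,0,1],[0,0,0.15,0,1],[0.028,-0.11,0.04,0.1,1],[0.028,-0.11,0.03,0.1,1],[0.028,-0.11,0.0,0.1,1],[0.028,-0.11,0,0.1,1]]]'
python3 -m handwheel '[[[0.028,-0.11,0,0.1,1],[0.028,-0.11,0,0.1,1],[0.028,-0.11,0,0,1],[0,0,0,0,1],[0,0,0,0,1]]]'
python3 -c 'from h import *; look("p1",649,-180)'
```

```text
time_s: 9.82
eef_pos: [0.6135, -0.0394, 0.2565]
orientation: [-91.0, 0.0, -92.8]
contact_force: [0.8, -0.3, -0.4]
finger_gap: 0.997
time_s: 10.45
eef_pos: [0.6482, -0.1794, 0.2581]
orientation: [-90.8, -0.0, -91.9]
contact_force: [-1.1, -0.6, 0.3]
finger_gap: 1.003
tile 646 -180 x-dir 264.7 size 112 44 | move shares dx -0.0054 dy -0.0007 turn(0.1rad) -0.60
tcp [ 648.2 -179.3  258.1] yaw -91.9 gap 1.002
```

```bash
python3 -m handwheel '[[[0,0,-0.08,-0.35,1],[0,0,-0.09,0,1],[0,0,-0.09,0,1],[0,0,-0.09,0,1],[0,0,-0.05,0,1],[0,0,0,0,1]]]'
python3 -c 'from h import *; look("p1b",649,-180)'
```

```text
time_s: 11.25
eef_pos: [0.6488, -0.1712, 0.0974]
orientation: [-90.6, -0.1, -93.4]
contact_force: [-0.8, 0.2, 0.3]
finger_gap: 0.997
tile 639 -177 x-dir 258.1 size 116 46 | move shares dx -0.0259 dy -0.0139 turn(0.1rad) -1.48
tcp [ 649.5 -171.4   98.7] yaw -93.4 gap 1.0
```

```bash
python3 -m handwheel '[[[-0.004,-0.018,-0.008,0,1],[0,0,0,0,0.6],[0,0,0,0,0],[0,0,0,0,0],[0,0,0,0,0],[0,0,0,0,0],[0,0,0,0,0]]]'
python3 -m handwheel '[[[0,0,0.1,0,0],[0,0,0.1,0,0],[0,0,0.06,0,0],[0,0,0,0,0]]]'
python3 -c 'from h import *; f=snap("wrist","g1")'
```

```text
time_s: 12.18
eef_pos: [0.6509, -0.1804, 0.1015]
orientation: [-90.0, -0.2, -93.5]
contact_force: [-0.3, -0.9, -1.3]
finger_gap: 0.397
time_s: 12.68
eef_pos: [0.649, -0.1796, 0.2056]
orientation: [-90.2, -0.2, -93.5]
contact_force: [0.4, -1.0, -1.5]
finger_gap: 0.401
```

View pics/g1.png

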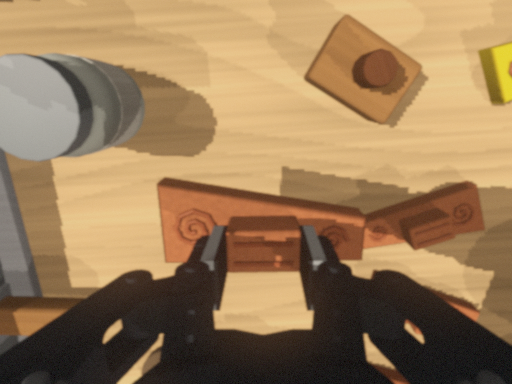

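```bash
python3 -m handwheel '[[[-0.02,0,0.06,0,0],[-0.02,0.109,0,-0.05,0],[-0.02,0.109,0,-0.05,0],[-0.01,0.109,0,-0.05,0],[-0.01,0.109,0,-0.05,0],[-0.005,0.109,0,-0.05,0],[-0.005,0.109,0,-0.05,0],[0,0.109,0,-0.05,0]]]'
python3 -m handwheel '[[[0,0,0,0,0],[0,0,0,0,0]]]'
```

```text
time_s: 13.72
eef_pos: [0.6028, 0.1317, 0.2084]
orientation: [-91.8, -0.1, -95.9]
contact_force: [-0.2, -0.8, -1.4]
finger_gap: 0.4
time_s: 13.98
eef_pos: [0.6006, 0.1345, 0.204]
orientation: [-92.1, -0.2, -95.6]
contact_force: [-0.5, -0.0, -1.0]
finger_gap: 0.404
```

```bash
python3 -m handwheel '[[[0.033,0,0,0,0],[0,0,0,0,0],[0.004,0,-0.06,0,0],[0,0,-0.06,0,0],[0,0,-0.05,0,0],[0,0,0,0,0],[0,0,0,0,0]]]'
```

```text
time_s: 14.85
eef_pos: [0.6141, 0.1288, 0.1314]
orientation: [-92.4, -0.2, -96.0]
contact_force: [0.1, 2.3, -0.7]
finger_gap: 0.397
```

```bash
python3 -m handwheel '[[[0,0.013,-0.012,0.05,0],[0,0,-0.012,0,0],[0,0,-0.006,0,0],[0,0,0,0,0]]]'
python3 -c 'from h import *; f=snap("wrist","d1");print(manip.observe()["contact_force"])'
```

```text
time_s: 15.35
eef_pos: [0.6153, 0.1344, 0.1211]
orientation: [-92.2, -0.2, -95.7]
contact_force: [0.6, -0.4, -0.8]
finger_gap: 0.403
[-0.41570737  0.52036993 -0.72451943]
```

View pics/d1.png

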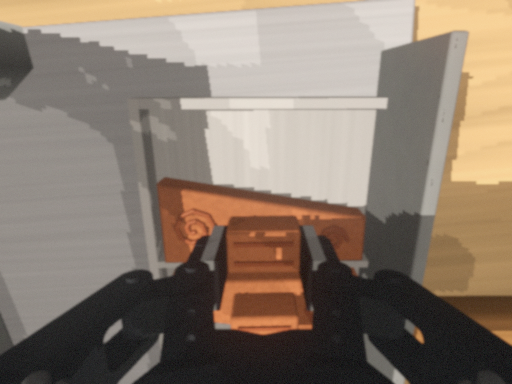

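The tile is over the bay with its straight edge at row ≈262, next to the divider at row ≈263. I'll check that gap numerically.

```bash
python3 - <<'E'
from h import *
f=load("d1")
o=np.array([.5437,.1407]);a=np.radians(84.5);R=np.array([[np.cos(a),-np.sin(a)],[np.sin(a),np.cos(a)]])
L=lambda uv,z:((ray(f,uv,z)-o)@R*1000).round(1).tolist()
print("tile edge tray xy",L([(165,262),(362,260),(158,180),(364,210)],.0375))
print("divider",L([(160,263),(365,264)],.031), "far wall",L([(130,100),(385,104)],.031))
E
```

```text
tile edge tray xy [[54.1, -49.1], [-55.9, -49.7], [52.8, -97.1], [-54.0, -79.9]]
divider [[59.4, -44.4], [-60.3, -43.0]] far wall [[64.3, -136.1], [-61.1, -133.8]]
```

```bash
python3 -m handwheel '[[[0,0,-0.008,0,0],[0,0,0,0,0.7],[0,0,0,0,0.9],[0,0,0.12,0,1],[0,0,0.15,0,1],[0,-0.121,0.04,0.42,1],[0,-0.121,0.04,0.42,1],[0,-0.121,0,0.42,1]]]'
python3 -m handwheel '[[[-0.003,-0.121,0,0.42,1],[-0.003,-0.121,0,0.42,1],[-0.003,-0.121,0,0.42,1],[-0.003,-0.121,0,0.42,1],[-0.003,-0.121,0,0.42,1],[-0.003,-0.121,0,0.42,1],[0,0,0,0,1],[0,0,0,0,1]]]'
python3 -c 'from h import *; look("p2",600,-320)'
```

```text
time_s: 16.4
eef_pos: [0.6147, -0.0112, 0.2629]
orientation: [-92.0, -0.3, -87.9]
contact_force: [0.5, -0.5, -0.8]
finger_gap: 0.997
time_s: 17.4
eef_pos: [0.6056, -0.3147, 0.2636]
orientation: [-91.9, -0.4, -73.2]
contact_force: [-0.3, 1.1, -0.0]
finger_gap: 1.0
tile 601 -319 x-dir 106.7 size 110 46 | move shares dx -0.0120 dy -0.0099 turn(0.1rad) -0.02
tcp [ 605.6 -314.6  263.5] yaw -73.2 gap 0.996
```

```bash
python3 -m handwheel '[[[-0.006,-0.009,-0.07,0,1],[0,0,-0.09,0,1],[0,0,-0.09,0,1],[0,0,-0.09,0,1],[0,0,-0.05,0,1],[0,0,0,0,1],[0,0,0,0,1]]]'
```

```text
time_s: 18.32
eef_pos: [0.6068, -0.3097, 0.108]
orientation: [-91.6, -0.6, -72.7]
contact_force: [0.0, -1.2, 1.1]
finger_gap: 1.001
```

```bash
python3 -m handwheel '[[[-0.0085,-0.0215,-0.03,-0.1,1],[0,0,0,0,1],[0,0,0,0,0.6],[0,0,0,0,0],[0,0,0,0,0],[0,0,0,0,0],[0,0,0,0,0],[0,0,0,0,0]]]'
python3 -m handwheel '[[[0,0,0.1,0,0],[0,0,0.1,0,0],[0,0,0.1,0,0],[0,0,0,0,0]]]'
python3 - <<'E'
from h import *
f=snap("wrist","g2");h=masks(f)[190:290];n,l,s,c=cv2.connectedComponentsWithStats(h);print(s[s[:,4]>300])
E
```

```text
time_s: 19.32
eef_pos: [0.6053, -0.3205, 0.1]
orientation: [-91.4, -0.9, -73.3]
contact_force: [0.6, -0.2, 0.0]
finger_gap: 0.405
time_s: 19.82
eef_pos: [0.6037, -0.3194, 0.2209]
orientation: [-91.5, -0.7, -73.3]
contact_force: [-0.5, -0.4, -0.8]
finger_gap: 0.399
[[    0     0   512   100 36244]
 [  158     5   209    95 12875]
 [   29    47    94    53  2073]]
```

```bash
python3 -m handwheel '[[[0.014,0.12,0.01,-0.43,0],[0.014,0.12,0.01,-0.43,0],[0.014,0.12,0.01,-0.43,0],[0.014,0.12,0,-0.43,0],[0.014,0.12,0,-0.43,0],[0.014,0.12,0,-0.43,0],[0.014,0.12,0,-0.43,0],[0.014,0.12,0,-0.43,0]]]'
python3 -m handwheel '[[[0.014,0.12,0,-0.43,0],[0,0,0,0,0],[0,0,0,0,0]]]'
```

```text
time_s: 20.88
eef_pos: [0.6393, 0.0742, 0.2114]
orientation: [-93.0, -0.2, -94.1]
contact_force: [0.6, -0.3, -1.7]
finger_gap: 0.4
time_s: 21.25
eef_pos: [0.6418, 0.1273, 0.2042]
orientation: [-93.6, -0.3, -96.3]
contact_force: [0.4, -0.1, -1.5]
finger_gap: 0.402
```

```bash
python3 -m handwheel '[[[0.045,0.012,0,0.14,0],[0,0,0,0,0],[0,0.002,-0.06,0,0],[0,0.002,-0.06,0,0],[0,0.002,-0.05,0,0],[0,0,0,0,0],[0,0,0,0,0]]]'
```

```text
time_s: 22.12
eef_pos: [0.6575, 0.1273, 0.1314]
orientation: [-93.9, -0.4, -95.9]
contact_force: [0.2, -0.1, -1.0]
finger_gap: 0.402
```

```bash
python3 -m handwheel '[[[0.007,0.008,-0.015,0.05,0],[0,0,-0.013,0,0],[0,0,-0.005,0,0],[0,0,0,0,0]]]'
python3 - <<'E'
from h import *
f=snap("wrist","d2");print(manip.observe()["contact_force"].round(1),manip.observe()["eef_pos"].round(4))
o=np.array([.5437,.1407]);a=np.radians(84.5);R=np.array([[np.cos(a),-np.sin(a)],[np.sin(a),np.cos(a)]])
m=masks(f)[:, :];n,l,s,c=cv2.connectedComponentsWithStats(m);i=[k for k in range(1,n) if s[k,0]>100 and s[k,0]<200 and s[k,4]>3000]
for k in i:
    p=np.argwhere(l==k)[:,::-1];q=(ray(f,p,.0375)-o)@R*1000;q=q[q[:,1]<-60]
    print(s[k],"tray-frame x",q[:,0].min().round(1),q[:,0].max().round(1),"y edge min at rear/front",q[(q[:,0]>40)][:,1].min().round(1),q[(q[:,0]<-40)][:,1].min().round(1))
E
```

```text
time_s: 22.62
eef_pos: [0.6619, 0.131, 0.1199]
orientation: [-93.7, -0.4, -95.6]
contact_force: [0.2, -0.1, -0.6]
finger_gap: 0.399
[ 0.9 -0.3 -0.9] [0.6619 0.131  0.12  ]
[  159   197   208   138 16111] tray-frame x -53.7 55.0 y edge min at rear/front -132.9 -131.9
```

```bash
python3 -m handwheel '[[[-0.006,0,-0.006,0,0],[0,0,-0.005,0,0],[0,0,0,0,0.7],[0,0,0,0,0.9],[0,0,0.12,0,1],[0,0,0.15,0,1],[-0.02,-0.12,0.04,-0.16,1],[-0.02,-0.12,0.04,-0.16,1]]]'
python3 -m handwheel '[[[-0.05,-0.12,0,-0.16,1],[-0.05,-0.12,0,-0.16,1],[-0.05,-0.12,0,-0.16,1],[-0.05,-0.12,0,-0.16,1],[-0.05,-0.12,0,-0.16,1],[-0.05,-0.12,0,-0.16,1],[-0.05,-0.12,0,-0.16,1],[0,0,0,0,1]]]'
python3 -c 'from h import *; look("p4",505,-332)'
```

```text
time_s: 23.68
eef_pos: [0.6415, 0.0364, 0.2582]
orientation: [-93.8, -0.4, -97.2]
contact_force: [-0.0, -1.3, -1.2]
finger_gap: 1.004
time_s: 24.68
eef_pos: [0.4958, -0.313, 0.2615]
orientation: [-93.4, -0.5, -104.0]
contact_force: [0.8, 0.4, 0.2]
finger_gap: 0.996
tile 505 -331 x-dir 255.8 size 111 44 | move shares dx 0.0215 dy -0.0485 turn(0.1rad) -0.05
tcp [ 496.5 -311.4  261.5] yaw -103.9 gap 1.002
```

```bash
python3 -m handwheel '[[[0.032,-0.051,-0.05,0,1],[0,-0.003,-0.09,0,1],[0,-0.003,-0.09,0,1],[0,-0.003,-0.09,0,1],[0,-0.003,-0.05,0,1],[0,0,0,0,1],[0,0,0,0,1]]]'
```

```text
time_s: 25.6
eef_pos: [0.5149, -0.3301, 0.1123]
orientation: [-93.0, -0.3, -103.5]
contact_force: [0.2, 0.5, 0.6]
finger_gap: 0.997
```

```bash
python3 -m handwheel '[[[-0.015,-0.006,-0.036,0,1],[0,0,0,0,1],[0,0,0,0,0.6],[0,0,0,0,0],[0,0,0,0,0],[0,0,0,0,0],[0,0,0,0,0],[0,0,0,0,0]]]'
python3 -m handwheel '[[[0,0,0.1,0,0],[0,0,0.1,0,0],[0,0,0.1,0,0],[0,0,0,0,0]]]'
```

```text
time_s: 26.6
eef_pos: [0.5105, -0.3343, 0.1014]
orientation: [-92.7, -0.5, -103.5]
contact_force: [0.1, 0.1, -1.1]
finger_gap: 0.399
time_s: 27.1
eef_pos: [0.509, -0.3331, 0.2227]
orientation: [-92.9, -0.4, -103.5]
contact_force: [1.3, -0.5, -0.9]
finger_gap: 0.403
```

```bash
python3 -m handwheel '[[[0.006,0.127,0.005,0.16,0],[0.006,0.127,0.005,0.16,0],[0.006,0.127,0.005,0.16,0],[0.006,0.127,0,0.16,0],[0.006,0.127,0,0.16,0],[0.006,0.127,0,0.16,0],[0.006,0.127,0,0.16,0],[0.006,0.127,0,0.16,0]]]'
python3 -m handwheel '[[[0.006,0.127,0,0.1,0],[0,0,0,0,0],[0,0,0,0,0]]]'
```

```text
time_s: 28.1
eef_pos: [0.5228, 0.0826, 0.2195]
orientation: [-93.5, -0.4, -96.3]
contact_force: [1.0, 0.4, -0.9]
finger_gap: 0.405
time_s: 28.48
eef_pos: [0.5229, 0.138, 0.2157]
orientation: [-93.8, -0.4, -95.4]
contact_force: [0.2, -0.2, -0.8]
finger_gap: 0.401
```

```bash
python3 -m handwheel '[[[0.01,0.018,0,0,0],[0,0,0,0,0],[0,0.002,-0.07,0,0],[0,0.002,-0.08,0,0],[0,0.002,-0.05,0,0],[0,0,0,0,0],[0,0,0,0,0]]]'
```

```text
time_s: 29.35
eef_pos: [0.529, 0.1423, 0.1348]
orientation: [-93.7, -0.5, -95.9]
contact_force: [-0.3, -0.1, 0.0]
finger_gap: 0.403
```

```bash
python3 -m handwheel '[[[-0.005,0.003,-0.018,0.05,0],[0,0,-0.013,0,0],[0,0,-0.005,0,0],[0,0,0,0,0]]]'
cat >> h.py <<'E'
def tray_edges(tag,ylo,yhi):
    f=snap("wrist",tag);ob=manip.observe();print(ob["contact_force"].round(1),ob["eef_pos"].round(4),ob["orientation"].round(1))
    o=np.array([.5437,.1407]);a=np.radians(84.5);R=np.array([[np.cos(a),-np.sin(a)],[np.sin(a),np.cos(a)]])
    p=np.argwhere(masks(f))[:,::-1];p=p[p[:,1]<330];q=(ray(f,p,.0375)-o)@R*1000
    for lo,hi in((-50,-40),(40,50)):
        s=q[(q[:,0]>lo)&(q[:,0]<hi)&(q[:,1]>ylo)&(q[:,1]<yhi)]
        h,_=np.histogram(s[:,1],np.arange(ylo,yhi+1,4));print("x",lo,hi,dict(zip(range(ylo,yhi,4),h.tolist())))
    s=q[(q[:,1]>ylo)&(q[:,1]<yhi)];print("x range",s[:,0].min(),s[:,0].max())
E
python3 -c 'from h import *; tray_edges("d4",-50,60)'
```

```text
time_s: 29.85
eef_pos: [0.5283, 0.1436, 0.122]
orientation: [-93.4, -0.4, -95.6]
contact_force: [0.3, -0.1, -1.6]
finger_gap: 0.404
[ 0.1 -0.1 -0.4] [0.5284 0.1436 0.1221] [-93.4  -0.4 -95.6]
x -50 -40 {-50: 0, -46: 0, -42: 0, -38: 165, -34: 166, -30: 163, -26: 161, -22: 160, -18: 140, -14: 154, -10: 138, -6: 155, -2: 133, 2: 133, 6: 128, 10: 132, 14: 114, 18: 125, 22: 129, 26: 108, 30: 108, 34: 104, 38: 29, 42: 0, 46: 0, 50: 0, 54: 0}
x 40 50 {-50: 2, -46: 0, -42: 0, -38: 85, -34: 186, -30: 163, -26: 164, -22: 162, -18: 139, -14: 159, -10: 138, -6: 155, -2: 135, 2: 134, 6: 132, 10: 133, 14: 112, 18: 129, 22: 130, 26: 110, 30: 108, 34: 116, 38: 28, 42: 0, 46: 0, 50: 0, 54: 0}
x range -125.66280788943823 54.54948036731435
```

View pics/d4.png

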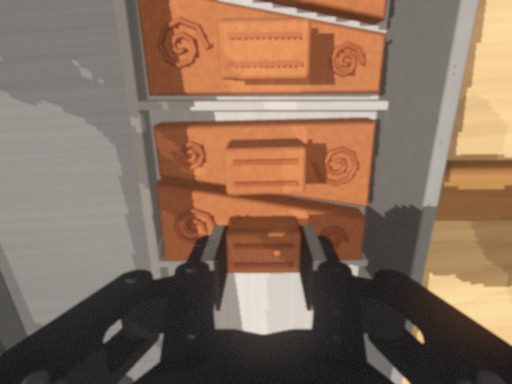

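The view shows tile T4 hovering just above its half of the middle bay (left edge at column 158, divider at row 262), clear of T3's slant, and T1 and T2 lying well in the far bay. Release and go to T5.

```bash
python3 -m handwheel '[[[0,0,-0.006,0,0],[0,0,-0.005,0,0],[0,0,0,0,0.7],[0,0,0,0,0.9],[0,0,0.12,0,1],[0,0,0.15,0,1],[-0.02,-0.11,0.04,-0.15,1],[-0.02,-0.11,0.04,-0.15,1]]]'
python3 -m handwheel '[[[-0.023,-0.11,0,-0.15,1],[-0.023,-0.11,0,-0.15,1],[-0.023,-0.11,0,-0.15,1],[-0.023,-0.11,0,-0.15,1],[-0.023,-0.11,0,-0.15,1],[0,0,0,0,1],[0,0,0,0,1]]]'
python3 -c 'from h import *; look("p5",440,-230)'
```

```text
time_s: 30.9
eef_pos: [0.5107, 0.0559, 0.2603]
orientation: [-93.6, -0.4, -97.1]
contact_force: [0.0, 0.4, 0.1]
finger_gap: 1.002
time_s: 31.78
eef_pos: [0.4634, -0.1731, 0.2641]
orientation: [-93.1, -0.5, -101.7]
contact_force: [0.6, 0.0, -0.3]
finger_gap: 0.998
tile 453 -183 x-dir 76.7 size 111 45 | move shares dx -0.0266 dy -0.0255 turn(0.1rad) -0.28
tcp [ 463.5 -173.   264.1] yaw -101.7 gap 0.996
```

```bash
python3 -m handwheel '[[[-0.016,-0.025,-0.05,-0.15,1],[-0.002,-0.002,-0.09,0,1],[-0.002,-0.002,-0.09,0,1],[-0.002,-0.002,-0.09,0,1],[0,0,-0.05,0,1],[0,0,0,0,1],[0,0,0,0,1]]]'
```

```text
time_s: 32.7
eef_pos: [0.4577, -0.1775, 0.114]
orientation: [-92.9, -0.4, -101.8]
contact_force: [0.2, -0.1, -0.2]
finger_gap: 1.005
```

```bash
python3 -m handwheel '[[[-0.003,-0.014,-0.036,0,1],[0,0,0,0,1],[0,0,0,0,0.6],[0,0,0,0,0],[0,0,0,0,0],[0,0,0,0,0],[0,0,0,0,0],[0,0,0,0,0]]]'
python3 -m handwheel '[[[0,0,0.1,0,0],[0,0,0.1,0,0],[0,0,0.1,0,0],[0,0,0,0,0]]]'
```

```text
time_s: 33.7
eef_pos: [0.4585, -0.1843, 0.1021]
orientation: [-92.6, -0.5, -101.8]
contact_force: [-0.4, 0.2, -0.7]
finger_gap: 0.399
time_s: 34.2
eef_pos: [0.4568, -0.1834, 0.2238]
orientation: [-92.8, -0.5, -101.8]
contact_force: [1.0, 1.3, -0.4]
finger_gap: 0.398
```

```bash
python3 -m handwheel '[[[0.008,0.113,0.005,0.16,0],[0.008,0.113,0.005,0.16,0],[0.008,0.113,0.005,0.16,0],[0.008,0.113,0,0.16,0],[0.008,0.113,0,0.16,0],[0.008,0.113,0,0.16,0],[0.008,0.113,0,0.12,0],[0,0,0,0,0]]]'
python3 -m handwheel '[[[0,0,0,0,0],[0,0,0,0,0]]]'
```

```text
time_s: 35.2
eef_pos: [0.4739, 0.1423, 0.2196]
orientation: [-93.5, -0.5, -95.6]
contact_force: [0.5, -0.8, -2.5]
finger_gap: 0.397
time_s: 35.45
eef_pos: [0.473, 0.1414, 0.2176]
orientation: [-93.6, -0.6, -95.6]
contact_force: [-0.1, 0.5, -1.2]
finger_gap: 0.397
```

```bash
python3 -m handwheel '[[[0.017,0.02,0,0,0],[0,0,0,0,0],[0,0.002,-0.07,0,0],[0,0.002,-0.08,0,0],[0,0.002,-0.06,0,0],[0,0,0,0,0],[0,0,0,0,0]]]'
```

```text
time_s: 36.33
eef_pos: [0.4825, 0.1496, 0.1337]
orientation: [-93.4, -0.6, -95.9]
contact_force: [0.8, -0.1, -1.0]
finger_gap: 0.4
```

```bash
python3 -m handwheel '[[[-0.005,-0.004,-0.018,0.05,0],[0,0,-0.012,0,0],[0,0,-0.005,0,0],[0,0,0,0,0]]]'
python3 -c 'from h import *; tray_edges("d5",30,90)'
```

```text
time_s: 36.83
eef_pos: [0.4821, 0.1481, 0.1216]
orientation: [-93.1, -0.5, -95.6]
contact_force: [0.1, -0.4, -0.6]
finger_gap: 0.401
[ 0.   0.6 -1.6] [0.4821 0.1481 0.1217] [-93.1  -0.5 -95.6]
x -50 -40 {30: 138, 34: 158, 38: 0, 42: 0, 46: 76, 50: 131, 54: 129, 58: 114, 62: 130, 66: 129, 70: 108, 74: 121, 78: 108, 82: 79, 86: 46}
x 40 50 {30: 139, 34: 139, 38: 0, 42: 0, 46: 94, 50: 135, 54: 133, 58: 114, 62: 130, 66: 130, 70: 112, 74: 123, 78: 14, 82: 0, 86: 0}
x range -54.61435715648562 53.919066712088025
```

```bash
python3 -m handwheel '[[[-0.009,0,0,0,0],[0,0,-0.006,0,0],[0,0,-0.005,0,0],[0,0,0,0,0]]]'
python3 -c 'from h import *; tray_edges("d5b",30,90)'
```

```text
time_s: 37.38
eef_pos: [0.479, 0.1483, 0.1194]
orientation: [-93.1, -0.5, -95.6]
contact_force: [-0.5, 0.1, -1.4]
finger_gap: 0.402
[ 0.2 -0.5 -1.1] [0.479  0.1483 0.1193] [-93.1  -0.5 -95.6]
x -50 -40 {30: 162, 34: 159, 38: 0, 42: 0, 46: 0, 50: 131, 54: 135, 58: 133, 62: 132, 66: 129, 70: 114, 74: 127, 78: 110, 82: 112, 86: 70}
x 40 50 {30: 163, 34: 140, 38: 0, 42: 0, 46: 17, 50: 133, 54: 137, 58: 134, 62: 134, 66: 132, 70: 117, 74: 127, 78: 59, 82: 0, 86: 0}
x range -53.78641743242791 53.25488623450531
```

View pics/d5b.png

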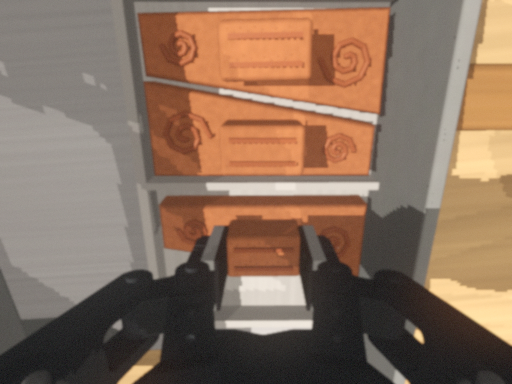

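The middle bay holds T3 and T4 correctly, and T5 sits just below the divider (row 187) with a gap. Release and go to T6.

```bash
python3 -m handwheel '[[[0,0,0,0,0.7],[0,0,0,0,0.9],[0,0,0.12,0,1],[0,0,0.15,0,1],[-0.02,-0.124,0.04,-0.2,1],[-0.02,-0.124,0.04,-0.2,1],[-0.02,-0.124,0,-0.2,1],[-0.022,-0.124,0,-0.2,1]]]'
python3 -m handwheel '[[[-0.022,-0.124,0,-0.2,1],[-0.022,-0.124,0,-0.2,1],[-0.022,-0.124,0,-0.2,1],[-0.022,-0.124,0,-0.2,1],[-0.022,-0.124,0,-0.2,1],[0,0,0,0,1],[0,0,0,0,1]]]'
python3 -c 'from h import *; look("p6",393,-317)'
```

```text
time_s: 38.42
eef_pos: [0.4442, -0.0529, 0.2631]
orientation: [-93.0, -0.6, -99.9]
contact_force: [0.1, -0.7, -0.4]
finger_gap: 1.001
time_s: 39.3
eef_pos: [0.3964, -0.3118, 0.2632]
orientation: [-92.9, -0.6, -106.1]
contact_force: [0.0, 0.5, 0.6]
finger_gap: 0.997
tile 396 -317 x-dir 257.1 size 110 45 | move shares dx -0.0009 dy -0.0132 turn(0.1rad) 0.56
tcp [ 396.5 -311.6  263.2] yaw -106.1 gap 1.0
```

```bash
python3 -m handwheel '[[[0.008,-0.016,-0.05,0.5,1],[-0.002,-0.003,-0.09,0,1],[-0.002,-0.003,-0.09,0,1],[-0.002,-0.003,-0.09,0,1],[0,0,-0.05,0,1],[0,0,0,0,1],[0,0,0,0,1]]]'
```

```text
time_s: 40.22
eef_pos: [0.4012, -0.314, 0.1136]
orientation: [-92.6, -0.7, -102.4]
contact_force: [0.1, -0.2, 0.9]
finger_gap: 1.002
```

```bash
python3 -m handwheel '[[[-0.006,-0.01,-0.036,0,1],[0,0,0,0,1],[0,0,0,0,0.6],[0,0,0,0,0],[0,0,0,0,0],[0,0,0,0,0],[0,0,0,0,0],[0,0,0,0,0]]]'
python3 -m handwheel '[[[0,0,0.1,0,0],[0,0,0.1,0,0],[0,0,0.1,0,0],[0,0,0,0,0]]]'
```

```text
time_s: 41.22
eef_pos: [0.4004, -0.3196, 0.1018]
orientation: [-92.3, -0.8, -102.4]
contact_force: [-0.4, 0.3, -1.8]
finger_gap: 0.404
time_s: 41.72
eef_pos: [0.399, -0.3182, 0.2234]
orientation: [-92.5, -0.7, -102.4]
contact_force: [0.2, -0.5, -0.6]
finger_gap: 0.4
```

```bash
python3 -m handwheel '[[[0.01,0.125,0.005,0.14,0],[0.01,0.125,0.005,0.14,0],[0.01,0.125,0.005,0.14,0],[0.01,0.125,0,0.14,0],[0.01,0.125,0,0.14,0],[0.01,0.125,0,0.14,0],[0.01,0.125,0,0.14,0],[0.01,0.125,0,0.14,0]]]'
python3 -m handwheel '[[[0.008,0.125,0,0,0],[0,0,0,0,0],[0,0,0,0,0]]]'
```

```text
time_s: 42.72
eef_pos: [0.4258, 0.0915, 0.2199]
orientation: [-93.1, -0.7, -96.2]
contact_force: [0.6, -0.2, -0.3]
finger_gap: 0.401
time_s: 43.1
eef_pos: [0.4265, 0.1459, 0.2159]
orientation: [-93.4, -0.7, -95.8]
contact_force: [-0.5, 0.7, -0.3]
finger_gap: 0.398
```

```bash
python3 -m handwheel '[[[0.02,0.016,0,0,0],[0,0,0,0,0],[0,0.002,-0.07,0,0],[0,0.002,-0.08,0,0],[0,0.002,-0.06,0,0],[0,0,0,0,0],[0,0,0,0,0]]]'
```

```text
time_s: 43.98
eef_pos: [0.4371, 0.15, 0.1308]
orientation: [-93.3, -0.8, -96.4]
contact_force: [0.6, -1.0, -0.3]
finger_gap: 0.401
```

```bash
python3 -m handwheel '[[[0,0.003,-0.013,0.15,0],[0,0,-0.01,0,0],[0,0,-0.005,0,0],[0,0,0,0,0]]]'
python3 -c 'from h import *; tray_edges("d6",42,150)'
```

```text
time_s: 44.48
eef_pos: [0.4389, 0.1515, 0.1217]
orientation: [-93.0, -0.7, -95.5]
contact_force: [-1.0, -0.2, -1.3]
finger_gap: 0.399
[-0.6 -0.4 -0.9] [0.439  0.1515 0.1218] [-93.   -0.7 -95.5]
x -50 -40 {42: 0, 46: 0, 50: 0, 54: 165, 58: 163, 62: 160, 66: 161, 70: 158, 74: 137, 78: 157, 82: 135, 86: 134, 90: 133, 94: 132, 98: 132, 102: 128, 106: 130, 110: 111, 114: 126, 118: 104, 122: 87, 126: 23, 130: 0, 134: 0, 138: 0, 142: 0, 146: 0}
x 40 50 {42: 0, 46: 0, 50: 12, 54: 167, 58: 167, 62: 163, 66: 161, 70: 162, 74: 160, 78: 138, 82: 158, 86: 138, 90: 134, 94: 134, 98: 132, 102: 131, 106: 132, 110: 109, 114: 129, 118: 110, 122: 108, 126: 36, 130: 0, 134: 0, 138: 0, 142: 0, 146: 0}
x range -55.53415899209143 53.2078407351037
```

```bash
python3 -m handwheel '[[[-0.011,0,0.003,0,0],[0,0,0,0,0],[0,0,-0.006,0,0],[0,0,-0.006,0,0],[0,0,0,0,0]]]'
python3 -c 'from h import *; tray_edges("d6b",98,150)'
```

```text
time_s: 45.15
eef_pos: [0.4345, 0.1517, 0.1188]
orientation: [-93.0, -0.7, -95.4]
contact_force: [-1.6, -0.1, 3.6]
finger_gap: 0.398
[-2.4 -1.2  3.3] [0.4345 0.1517 0.1188] [-93.   -0.7 -95.4]
x -50 -40 {98: 134, 102: 133, 106: 132, 110: 115, 114: 128, 118: 127, 122: 108, 126: 87, 130: 0, 134: 0, 138: 0, 142: 0, 146: 0}
x 40 50 {98: 155, 102: 136, 106: 134, 110: 114, 114: 132, 118: 130, 122: 113, 126: 110, 130: 0, 134: 0, 138: 0, 142: 0, 146: 0}
x range -54.660773593361704 51.99479962879732
```

```bash
python3 -m handwheel '[[[0,0,0,0,0.7],[0,0,0,0,0.9],[0,0,0.12,0,1],[0,0,0.15,0,1],[0.06,-0.02,0.15,0,1],[0.06,-0.02,0.15,0,1],[0.06,-0.02,0.06,0,1],[0,0,0,0,1]]]'
python3 - <<'E'
from h import *
f=snap("wrist","after");cv2.imwrite("pics/afterb.png",cv2.resize(f["img"][:,:,::-1],(800,600)))
E
```

```text
time_s: 46.2
eef_pos: [0.5032, 0.1271, 0.3717]
orientation: [-93.1, -0.7, -95.4]
contact_force: [-0.2, 0.2, 0.6]
finger_gap: 1.003
```

View pics/afterb.png

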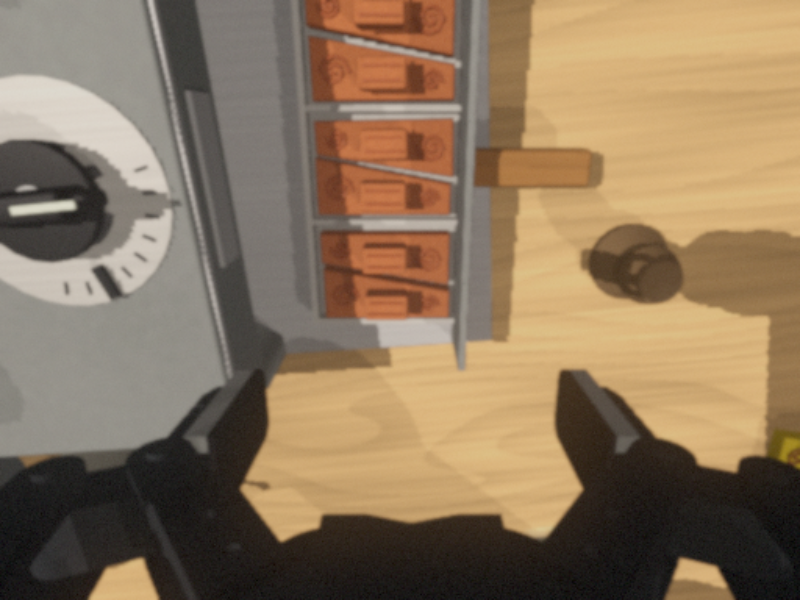

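All six tiles are in the tray. The near bay (320–450, 230–318) needs a numerical flatness check against its walls.

```bash
python3 - <<'E'
from h import *
f=load("after");s=.64
o=np.array([.5437,.1407]);a=np.radians(84.5);R=np.array([[np.cos(a),-np.sin(a)],[np.sin(a),np.cos(a)]])
L=lambda z,*p:((ray(f,np.array(p)*s,z)-o)@R*1000).round(1).tolist()
print("T6 straight edge",L(.035,(322,316),(448,318)))
print("T5 straight",L(.035,(321,233),(452,235)))
print("T4,T3 straight",L(.035,(318,215),(456,215),(315,122),(456,122)))
print("rear wall inner bottom/div, end wall",L(.031,(314,222),(306,108),(316,319)))
print("handle w",(ray(f,np.array([(475,150),(590,150),(587,187),(475,187)])*s,.040)*1000).round(0).tolist())
im=f["img"][130:225,190:310,::-1];cv2.imwrite("pics/near.png",cv2.resize(im,None,fx=6,fy=6,interpolation=cv2.INTER_CUBIC))
E
```

```text
T6 straight edge [[56.4, 131.2], [-56.4, 133.6]]
T5 straight [[52.8, 55.7], [-57.8, 57.6]]
T4,T3 straight [[54.4, 40.4], [-60.6, 40.6], [52.2, -32.8], [-58.3, -32.9]]
rear wall inner bottom/div, end wall [[58.9, 47.1], [59.3, -43.1], [62.8, 135.7]]
handle w [[549.0, 66.0], [540.0, -25.0], [511.0, -23.0], [520.0, 68.0]]
```

View pics/near.png

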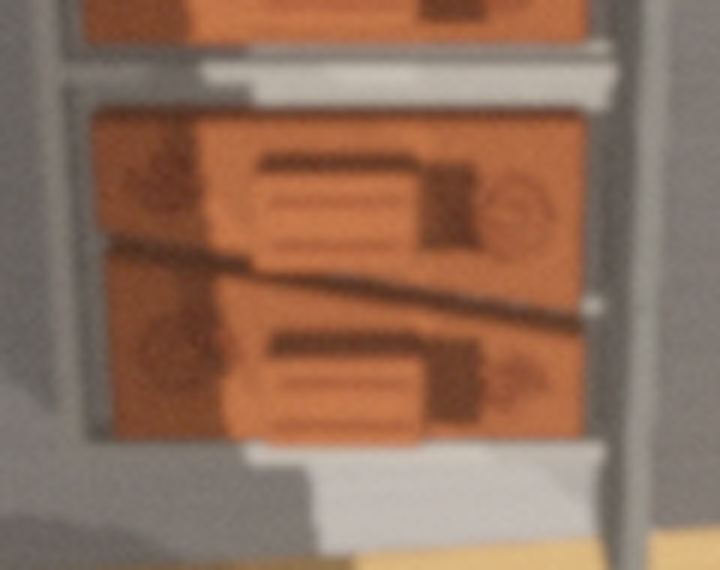

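The near bay's wall top (strip at rows 445–460) is fully visible beside tile T6, and the edges measure 56 to 132 mm, so it lies flat. Next, turn 90° to take the handle near its end.

```bash
python3 -m handwheel '[[[0.004,-0.021,-0.01,1,1],[0.004,-0.021,-0.01,1,1],[0.004,-0.021,-0.01,1,1],[0.004,-0.021,-0.01,1,1],[0.004,-0.021,-0.01,1,1],[0.004,-0.021,-0.01,1,1],[0.004,-0.021,-0.01,1,1],[0.004,-0.021,-0.01,1,1]]]'
python3 -m handwheel '[[[0.004,-0.021,-0.01,1,1],[0.004,-0.021,-0.01,1,1],[0.004,-0.021,-0.01,1,1],[0.004,-0.021,-0.01,1,1],[0.004,-0.021,-0.01,1,1],[0.004,-0.021,-0.01,1,1],[0.004,-0.021,-0.01,1,1],[0,0,0,0,1]]]'
python3 -m handwheel '[[[0,0,0,0,1]]]'
```

```text
time_s: 47.25
eef_pos: [0.5048, 0.0618, 0.3208]
orientation: [-94.6, -0.2, -47.8]
contact_force: [0.3, 0.0, 0.7]
finger_gap: 0.998
time_s: 48.25
eef_pos: [0.5035, 0.0052, 0.2736]
orientation: [-95.0, 1.3, -6.1]
contact_force: [0.3, -0.4, -0.6]
finger_gap: 1.003
time_s: 48.38
eef_pos: [0.5026, 0.0058, 0.2726]
orientation: [-95.0, 1.4, -6.2]
contact_force: [-0.5, 0.4, 0.7]
finger_gap: 0.999
```

```bash
python3 -m handwheel '[[[0.07,-0.02,0,0.1,1],[0,0,0,0,1],[0,0,-0.1,0,1],[0,0,-0.1,0,1],[0,0,-0.1,0,1],[0,0,-0.08,0,1],[0,0,0,0,1],[0,0,0,0,1]]]'
python3 - <<'E'
from h import *
f=snap("wrist","hd");print((proj(f,[[.527,-.025,.04],[.534,.067,.04],[.529,-.01,.04]])).round(0))
E
```

```text
time_s: 49.38
eef_pos: [0.5278, 0.0017, 0.1183]
orientation: [-94.9, 1.4, -6.1]
contact_force: [0.8, 0.3, 0.4]
finger_gap: 1.002
[[272. 266.]
 [268.  89.]
 [273. 242.]]
```

```bash
python3 -m handwheel '[[[0.0095,-0.009,-0.04,0,1],[0,0,-0.022,0,1],[0,0,0,0,1],[0,0,0,0,0.6],[0,0,0,0,0.3],[0,0,0,0,0],[0,0,0,0,0],[0,0,0,0,0]]]'
python3 -c 'from h import *; f=snap("wrist","hd2")'
```

```text
time_s: 50.42
eef_pos: [0.5337, -0.0023, 0.0955]
orientation: [-95.0, 1.2, -6.1]
contact_force: [-0.2, -0.5, -1.2]
finger_gap: 0.334
```

View pics/hd2.png

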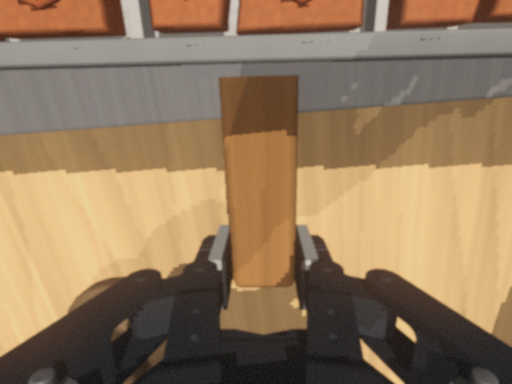

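The view shows the handle gripped squarely near its end (columns 228–298, pads at row ≈245). Square the tray up to the dryer, shift it sideways and start pushing.

```bash
python3 -m handwheel '[[[0.006,0.01,0,0.1,0],[0.006,0.015,0,0.1,0],[0.006,0.015,0,0.1,0],[0.006,0.015,0,0.1,0],[0.006,0.015,0,0.1,0],[0.006,0.01,0,0.1,0],[0,0,0,0,0]]]'
```

```text
time_s: 51.35
eef_pos: [0.5487, 0.0252, 0.0955]
orientation: [-95.4, 1.1, -2.8]
contact_force: [-0.0, 3.0, 1.3]
finger_gap: 0.334
```

```bash
python3 -m handwheel '[[[0,0.02,0,0.1,0],[0.001,0.02,0,0.1,0],[0.001,0.02,0,0.05,0],[0.001,0.02,0,0,0]]]'
python3 -m handwheel '[[[0.001,0.02,0,0,0],[0.001,0.02,0,0,0],[0.001,0.02,0,0,0],[0,0,0,0,0]]]'
```

```text
time_s: 51.85
eef_pos: [0.5503, 0.0561, 0.0955]
orientation: [-95.6, 1.1, -1.4]
contact_force: [0.2, -5.5, 1.1]
finger_gap: 0.332
time_s: 52.35
eef_pos: [0.5515, 0.0811, 0.0955]
orientation: [-95.7, 1.1, -1.4]
contact_force: [-0.6, 2.2, 0.6]
finger_gap: 0.332
```

```bash
python3 -m handwheel '[[[0.001,0.02,0,0,0],[0.001,0.02,0,0,0],[0,0.02,0,0,0],[0,0.02,0,0,0],[0,0.02,0,0,0],[0,0,0,0,0]]]'
python3 -m handwheel '[[[0,0.02,0,0,0],[0,0.02,0,0,0],[0,0.015,0,0,0],[0,0,0,0,0]]]'
```

```text
time_s: 53.1
eef_pos: [0.5522, 0.1195, 0.0954]
orientation: [-95.9, 1.1, -1.4]
contact_force: [-0.6, 4.9, 0.6]
finger_gap: 0.335
time_s: 53.6
eef_pos: [0.5522, 0.1401, 0.0955]
orientation: [-96.0, 1.1, -1.5]
contact_force: [-0.6, 2.5, -0.3]
finger_gap: 0.333
```

```bash
python3 -m handwheel '[[[0,0.016,0,0,0],[0,0.016,0,0,0],[0,0.012,0,0,0],[0,0,0,0,0]]]'
python3 -m handwheel '[[[0,0.008,0,0,0],[0,0.008,0,0,0],[0,0,0,0,0]]]'
```

```text
time_s: 54.1
eef_pos: [0.5523, 0.1562, 0.0955]
orientation: [-96.2, 1.1, -1.6]
contact_force: [-1.0, 2.0, 0.4]
finger_gap: 0.33
time_s: 54.48
eef_pos: [0.5524, 0.1615, 0.0954]
orientation: [-96.3, 1.1, -1.6]
contact_force: [-1.2, 1.3, 1.2]
finger_gap: 0.334
```

```bash
for i in 1; do python3 -m handwheel '[[[0,0.01,0,0,0],[0,0.008,0,0,0],[0,0,0,0,0]]]'
python3 -m handwheel '[[[0,0.01,0,0,0],[0,0.008,0,0,0]]]'
python3 -m handwheel '[[[0,0.008,0,0,0],[0,0.008,0,0,0]]]'; done
```

```text
time_s: 54.85
eef_pos: [0.5525, 0.1678, 0.0954]
orientation: [-96.4, 1.1, -1.6]
contact_force: [-0.1, 0.5, 0.2]
finger_gap: 0.334
time_s: 55.1
eef_pos: [0.552, 0.1709, 0.0953]
orientation: [-96.8, 1.3, -1.7]
contact_force: [1.0, -22.4, 2.2]
finger_gap: 0.334
time_s: 55.35
eef_pos: [0.5521, 0.1716, 0.0952]
orientation: [-97.4, 1.3, -1.8]
contact_force: [-0.0, -17.1, 4.1]
finger_gap: 0.334
```

```bash
python3 -m handwheel '[[[0,0.012,0,0,0],[0,0.01,0,0,0],[0,0,0,0,0]]]'
python3 -m handwheel '[[[0,0,0,0,0.6],[0,0,0,0,1],[0,0,0,0,1],[0,-0.01,0.1,0,1],[0,-0.03,0.15,0,1],[0,0,0.15,0,1],[0,0,0.15,0,1],[0,0,0.08,0,1]]]'
python3 -m handwheel '[[[0,0,0,0,1]]]'
python3 - <<'E'
from h import *
f=snap("wrist","home");cv2.imwrite("pics/homeb.png",cv2.resize(f["img"][:,:,::-1],(800,600)))
s=snap("scene","homes")
E
```

```text
time_s: 55.72
eef_pos: [0.5523, 0.1725, 0.0951]
orientation: [-98.2, 1.4, -2.0]
contact_force: [-0.1, 4.7, -0.7]
finger_gap: 0.334
time_s: 56.72
eef_pos: [0.5474, 0.157, 0.3498]
orientation: [-98.2, 1.9, -1.8]
contact_force: [-0.2, -0.4, -0.1]
finger_gap: 1.001
time_s: 56.85
eef_pos: [0.5485, 0.1574, 0.3538]
orientation: [-98.1, 1.6, -1.8]
contact_force: [-0.1, 0.8, -0.4]
finger_gap: 0.997
```

View pics/homeb.png

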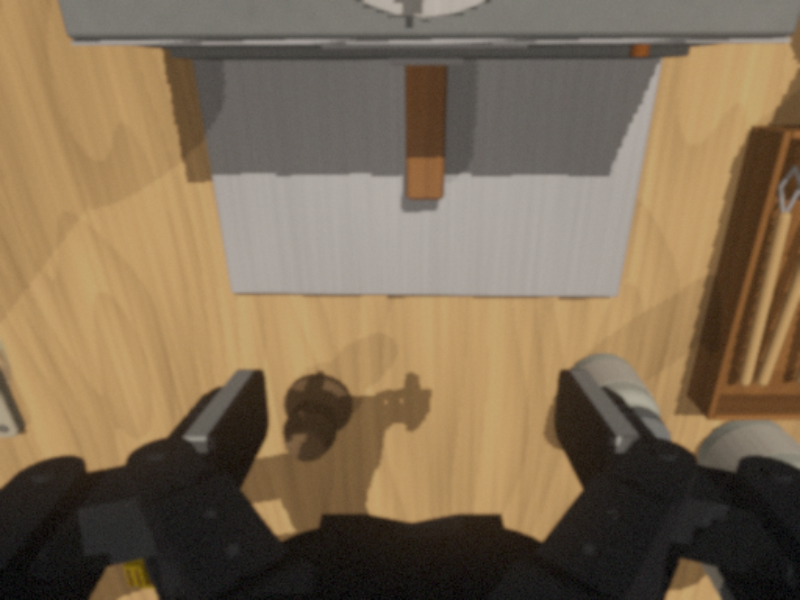

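The tray's panel is at the cabinet's face and only the handle shows (end at (424,198)). I'll check the distances numerically and get the knob's position.

```bash
python3 - <<'E'
from h import *
f=load("home");s=.64
r=lambda z,*p:(ray(f,np.array(p)*s,z)*1000).round(1)
a=r(.012,(234,293),(619,296));print("shelf front",a.tolist(),"yaw x_d",np.degrees(np.arctan2(*(a[1]-a[0])[::-1])).round(1)+90)
h=r(.040,(406,199),(442,199),(407,70),(444,70));print("handle",h.tolist())
b=r(.150,(75,40),(790,40));print("roof front",b.tolist())
n=(a[1]-a[0])/np.linalg.norm(a[1]-a[0]);nd=np.array([-n[1],n[0]]);nd*=np.sign(nd[1])
print("handle end beyond shelf front",((h[:2]-a[0])@nd).round(1),"expect 94; lateral vs centre",((h.mean(0)-a.mean(0))@n).round(1))
w=load("w2")
print("knob plate centre est (z .153)",(ray(w,np.array([(40,242)])*s,.153)*1000).round(0).tolist(),"bar top",(ray(w,np.array([(8,250),(75,247),(75,280)])*s,.195)*1000).round(0).tolist())
print("tick on front roof", (ray(f,np.array([(408,20)])*s,.153)*1000).round(0).tolist())
E
```

```text
shelf front [[371.4, 55.4], [721.6, 46.0]] yaw x_d 88.5
handle [[534.3, 145.7], [562.2, 145.0], [538.2, 237.1], [564.1, 236.3]]
roof front [[379.1, 255.4], [724.3, 244.0]]
handle end beyond shelf front [94.6 94.7] expect 94; lateral vs centre -0.6
knob plate centre est (z .153) [[558.0, 334.0]] bar top [[561.0, 317.0], [562.0, 284.0], [545.0, 288.0]]
tick on front roof [[544.0, 258.0]]
```

Tray confirmed home: the handle end is 94.6 mm beyond the shelf front (94 expected) and laterally within 1 mm. The knob axis is at about (554,325). Move over it.

```bash
python3 -m handwheel '[[[0.004,0.1,0,0,1],[0.004,0.1,0,0,1],[0.004,0.1,0,0,1],[0.004,0.1,0,0,1],[0,0,0,0,1],[0,0,0,0,1]]]'
python3 -c 'from h import *; f=snap("wrist","kn")'
```

```text
time_s: 57.7
eef_pos: [0.55, 0.3199, 0.334]
orientation: [-98.8, 3.0, -1.9]
contact_force: [0.1, -0.5, 0.4]
finger_gap: 0.999
```

```bash
python3 - <<'E'
from h import *
f=load("kn");g=cv2.cvtColor(np.ascontiguousarray(f["img"]),cv2.COLOR_RGB2GRAY)
c=proj(f,[[.554,.325,.192],[.554,.283,.192],[.554,.325,.17]]);print(c.round())
x,y=c[0].astype(int)
cv2.imwrite("pics/knob.png",cv2.resize(f["img"][max(0,y-110):y+90,x-110:x+110,::-1],None,fx=3,fy=3,interpolation=cv2.INTER_CUBIC))
m=((g>120)).astype(np.uint8)
n,l,s,ce=cv2.connectedComponentsWithStats(m)
for i in range(1,n):
    if 60<s[i,4]<3000 and abs(ce[i,0]-x)<70 and abs(ce[i,1]-y)<120:
        p=np.argwhere(l==i)[:,::-1].astype(np.float32);print(s[i],ce[i].round(),(ray(f,ce[i],.195)*1000).round(),cv2.fitLine(p,2,0,.01,.01).ravel()[:2].round(2))
E
```

```text
[[281. 160.]
 [282. 213.]
 [281. 150.]]
```

The viewer's limit is reached, so I'll continue numerically.

```bash
python3 - <<'E'
from h import *
f=load("kn");g=cv2.cvtColor(np.ascontiguousarray(f["img"]),cv2.COLOR_RGB2GRAY)
for r in range(100,232,8): print(r,g[r,230:336:4].tolist())
E
```

```text
100 [185, 183, 187, 184, 184, 184, 185, 184, 170, 167, 165, 158, 160, 167, 169, 168, 172, 172, 170, 172, 172, 173, 172, 172, 168, 171, 169]
108 [185, 182, 187, 184, 182, 183, 178, 81, 57, 52, 50, 46, 44, 45, 49, 53, 57, 63, 73, 154, 172, 172, 172, 173, 167, 171, 171]
116 [183, 183, 186, 184, 169, 65, 53, 58, 52, 51, 52, 47, 45, 49, 53, 46, 45, 43, 55, 54, 60, 154, 169, 172, 167, 171, 170]
124 [185, 182, 187, 112, 55, 54, 52, 53, 49, 47, 46, 46, 52, 48, 48, 44, 43, 51, 51, 49, 51, 51, 113, 171, 168, 172, 171]
132 [184, 181, 111, 55, 55, 58, 52, 47, 46, 42, 42, 52, 45, 48, 45, 41, 44, 45, 47, 53, 49, 46, 45, 107, 170, 173, 172]
140 [183, 179, 58, 50, 53, 54, 50, 46, 47, 37, 41, 51, 47, 41, 38, 41, 36, 47, 43, 44, 49, 46, 49, 56, 165, 172, 169]
148 [183, 172, 46, 50, 48, 49, 49, 45, 40, 63, 45, 43, 44, 44, 37, 81, 71, 44, 46, 47, 48, 48, 50, 52, 165, 172, 184]
156 [156, 162, 58, 50, 50, 51, 49, 44, 43, 38, 43, 43, 44, 44, 45, 53, 44, 44, 47, 41, 41, 47, 51, 72, 178, 185, 185]
164 [174, 185, 133, 56, 50, 51, 44, 48, 43, 40, 46, 44, 48, 44, 46, 44, 45, 42, 47, 44, 47, 47, 55, 176, 188, 18
[... 392 characters left out ...]
186]
196 [177, 186, 187, 188, 163, 165, 185, 187, 134, 119, 58, 53, 189, 171, 51, 102, 184, 186, 185, 188, 187, 186, 187, 186, 188, 181, 144]
204 [139, 138, 142, 173, 186, 184, 184, 187, 111, 117, 121, 68, 192, 173, 106, 186, 126, 187, 186, 190, 188, 187, 176, 146, 141, 141, 140]
212 [142, 140, 137, 139, 141, 142, 138, 147, 154, 156, 116, 135, 187, 196, 187, 180, 177, 152, 149, 139, 138, 140, 138, 140, 138, 142, 140]
220 [138, 139, 143, 142, 151, 154, 143, 144, 143, 138, 135, 131, 134, 136, 136, 140, 135, 138, 139, 133, 136, 131, 133, 134, 136, 135, 136]
228 [183, 180, 183, 184, 182, 183, 185, 183, 186, 157, 122, 127, 122, 122, 126, 143, 173, 179, 181, 169, 166, 167, 166, 166, 167, 165, 165]
```

```bash
python3 -m handwheel '[[[0.019,0.041,0,0,1],[0,0,0,0,1],[0,0,-0.06,0,1],[0,0,-0.06,0,1],[0,0,-0.05,0,1],[0,0,0,0,1],[0,0,0,0,1]]]'
```

```text
time_s: 58.62
eef_pos: [0.5584, 0.3293, 0.2646]
orientation: [-98.9, 3.0, -2.3]
contact_force: [-0.1, 0.1, 0.9]
finger_gap: 1.0
```

```bash
python3 -m handwheel '[[[-0.001,0.017,-0.028,0.05,1],[0,0.003,0,0,1],[0,0,0,0,0.6],[0,0,0,0,0.3],[0,0,0,0,0],[0,0,0,0,0],[0,0,0,0,0],[0,0,0,0,0]]]'
python3 -c 'from h import *; f=snap("wrist","kn2");o=manip.observe();print(o["contact_force"],o["wrist_torque"],o["joint_positions"].round(1))'
```

```text
time_s: 59.62
eef_pos: [0.5582, 0.3388, 0.2558]
orientation: [-98.8, 2.9, -1.9]
contact_force: [-1.1, 0.2, -0.2]
finger_gap: 0.167
[-1.05394892  0.26598915  0.47482636] [ 0.0458066  -0.00868134 -0.03980966] [29.4 22.9 72.6 -6.  91.6 31.4]
```

```bash
python3 -m handwheel '[[[0,0,0.02,0,0],[0,0,0.02,0,0],[0,0,0.01,0,0],[0,0,0,0,0]]]'
python3 - <<'E'
from h import *
o=manip.observe();print(o["contact_force"],o["orientation"],o["eef_pos"])
f=snap("wrist","kn3");g=cv2.cvtColor(np.ascontiguousarray(f["img"]),cv2.COLOR_RGB2GRAY)
for p in "kn2","kn3":
    g=cv2.cvtColor(np.ascontiguousarray(load(p)["img"]),cv2.COLOR_RGB2GRAY)
    print(p)
    for r in range(120,280,8): print(r,g[r,210:350:5].tolist())
E
```

```text
time_s: 60.18
eef_pos: [0.5582, 0.3388, 0.2718]
orientation: [-98.8, 3.1, -1.9]
contact_force: [1.9, 1.9, -1.2]
finger_gap: 0.164
[ 1.9279316   1.92483088 -1.17159319] [-98.82723422   3.06291694  -1.92790034] [0.55821873 0.33881939 0.27181945]
kn2
120 [204, 206, 204, 209, 206, 207, 204, 203, 204, 206, 206, 205, 206, 207, 206, 209, 208, 207, 200, 193, 194, 197, 194, 191, 191, 165, 149, 148]
128 [206, 206, 206, 208, 205, 204, 207, 204, 205, 205, 208, 205, 206, 209, 204, 207, 203, 193, 195, 193, 196, 197, 194, 194, 190, 192, 193, 158]
136 [206, 204, 206, 210, 206, 206, 205, 204, 205, 207, 207, 203, 207, 196, 191, 194, 193, 194, 196, 194, 194, 196, 192, 194, 191, 192, 193, 191]
144 [208, 206, 206, 209, 207, 205, 205, 205, 205, 205, 198, 190, 191, 193, 191, 194, 193, 192, 195, 193, 196, 197, 192, 195, 189, 193, 192, 193]
152 [207, 207, 206, 208, 208, 206, 204, 204, 193, 190, 191, 189, 192, 193, 191, 195, 193, 193, 195, 193, 197, 196, 191, 195, 190, 191, 192, 191]
160 [207, 207, 203, 207, 208, 206, 192, 190, 187, 176, 160, 191, 191, 193, 191, 195, 194, 193, 195, 192, 195, 196, 192, 194, 18
[... 3725 characters left out ...]
 39, 40, 126, 125, 55, 46, 54, 54, 58, 55, 175, 209, 208, 209, 208]
240 [92, 58, 47, 52, 59, 127, 125, 40, 38, 42, 37, 39, 44, 32, 36, 125, 127, 93, 46, 48, 56, 52, 61, 208, 210, 208, 208, 210]
248 [203, 60, 59, 63, 107, 126, 123, 42, 43, 41, 43, 41, 40, 33, 33, 112, 127, 123, 61, 62, 63, 56, 202, 210, 209, 209, 209, 204]
256 [171, 50, 41, 40, 125, 128, 109, 34, 42, 44, 43, 44, 37, 30, 35, 83, 126, 125, 45, 44, 49, 203, 209, 209, 207, 207, 162, 160]
264 [42, 48, 47, 46, 42, 49, 143, 44, 41, 42, 47, 47, 40, 30, 32, 72, 63, 50, 48, 50, 48, 50, 156, 194, 160, 161, 163, 163]
272 [46, 48, 49, 41, 47, 44, 51, 45, 46, 54, 201, 163, 37, 27, 40, 49, 45, 46, 44, 47, 46, 48, 49, 138, 161, 159, 160, 67]
```

The disc kept its place in the camera frame while the tool rose 16 mm, so the knob is pulled out. Turn clockwise about its axis, compensating for the tool lean.

```bash
python3 -m handwheel '[[[0.0025,-0.001,0,-1,0],[0.0023,-0.0013,0,-1,0],[0.0022,-0.0016,0,-1,0],[0.002,-0.0018,0,-1,0],[0.0018,-0.002,0,-1,0],[0.0016,-0.0021,0,-1,0],[0,0,0,0,0]]]'
```

```text
time_s: 61.1
eef_pos: [0.5644, 0.3341, 0.2719]
orientation: [-98.9, 2.9, -37.4]
contact_force: [3.1, 2.8, -7.5]
finger_gap: 0.162
```

```bash
python3 -m handwheel '[[[0.0012,-0.0022,0,-1,0],[0.001,-0.0023,0,-1,0],[0.0006,-0.0024,0,-1,0],[0.0003,-0.0025,0,-1,0],[0,-0.0026,0,-1,0],[0,-0.0026,0,-1,0],[0,0,0,-0.2,0],[0,0,0,0,0]]]'
python3 -c 'from h import *; snap("wrist","kn4");o=manip.observe();print(o["contact_force"],o["wrist_torque"],o["joint_positions"].round(1))'
```

```text
time_s: 62.1
eef_pos: [0.5666, 0.327, 0.272]
orientation: [-98.8, 2.6, -72.7]
contact_force: [1.5, 2.5, -7.8]
finger_gap: 0.168
[ 2.20908045  0.52003539 -7.26197744] [ 0.05301511 -0.79049374 -0.02774271] [23.9 23.1 70.5  3.6 94.8 96.4]
```

```bash
python3 -m handwheel '[[[0,0,-0.02,0,0],[0,0,-0.02,0,0],[0,0,-0.01,0,0],[0,0,0,0,0]]]'
python3 -m handwheel '[[[0,0,-0.01,0,0],[0,0,-0.008,0,0],[0,0,0,0,0]]]'
```

```text
time_s: 62.65
eef_pos: [0.5666, 0.3271, 0.2558]
orientation: [-98.6, 2.6, -72.5]
contact_force: [-1.7, -0.7, -1.2]
finger_gap: 0.164
time_s: 63.02
eef_pos: [0.5664, 0.327, 0.256]
orientation: [-98.5, 2.6, -72.4]
contact_force: [-2.3, -0.6, -3.2]
finger_gap: 0.162
```

```bash
python3 -m handwheel '[[[0,0,-0.015,0,0]]]'
python3 -m handwheel '[[[0,0,-0.015,0,0]]]'
python3 -m handwheel '[[[0,0,0,0,0]]]'
python3 -c 'from h import *; snap("wrist","kn5")'
```

```text
time_s: 63.15
eef_pos: [0.5669, 0.3272, 0.2552]
orientation: [-98.3, 2.7, -72.4]
contact_force: [-14.4, -8.1, 49.1]
finger_gap: 0.165
time_s: 63.28
eef_pos: [0.5669, 0.3272, 0.2553]
orientation: [-98.1, 2.7, -72.3]
contact_force: [-18.1, -9.8, 39.2]
finger_gap: 0.164
time_s: 63.4
eef_pos: [0.5661, 0.3269, 0.2562]
orientation: [-98.2, 2.7, -72.3]
contact_force: [-3.8, -2.4, -4.7]
finger_gap: 0.166
```

```bash
python3 -m handwheel '[[[0,0,0,0,0.3],[0,0,0,0,0.6],[0,0,0,0,0.8],[0,0,0.08,0,0.8],[0,0,0.12,0,1],[0,0,0.12,0,1],[0,0,0,0,1]]]'
python3 - <<'E'
from h import *
f=snap("wrist","fin");s=snap("scene","fins");snap("side","finsd")
for f,tag in((f,"wrist"),(load("finsd"),"side")):
    g=cv2.cvtColor(np.ascontiguousarray(f["img"]),cv2.COLOR_RGB2GRAY)
    c=proj(f,[[.554,.326,.195]])[0];m=np.zeros_like(g)
    q=[[.554+.036*np.cos(t),.326+.036*np.sin(t),.195] for t in np.arange(0,6.3,.2)]
    cv2.fillPoly(m,[proj(f,q).astype(np.int32)],1)
    n,l,st,ce=cv2.connectedComponentsWithStats(((g>100)&(m>0)).astype(np.uint8))
    print(tag,c.round())
    for i in range(1,n):
        if st[i,4]>4:
            w=ray(f,np.argwhere(l==i)[:,::-1],.195)*1000;d=w.mean(0)-[554,326]
            ev=np.linalg.svd(w-w.mean(0))[2][0]
            print(st[i],w.mean(0).round(),"dial by position",round(float(np.arctan2(-d[0],-d[1]))-.026,2),"line axis deg",np.degrees(np.arctan2(ev[1],ev[0])).round(),"len",np.ptp((w-w.mean(0))@ev).round())
E
```

```text
time_s: 64.32
eef_pos: [0.566, 0.327, 0.3845]
orientation: [-98.3, 2.7, -72.3]
contact_force: [0.4, 0.6, -1.0]
finger_gap: 0.997
wrist [270. 161.]
[227 124  47  75 977] [537. 341.] dial by position 2.27 line axis deg -130.0 len 68.0
[274 136  39  63 563] [548. 299.] dial by position 0.19 line axis deg 168.0 len 61.0
side [211. 275.]
[193 262  35  22 355] [560. 311.] dial by position -0.42 line axis deg -161.0 len 74.0
[210 285   5   3   8] [546. 355.] dial by position 2.83 line axis deg 24.0 len 8.0
```

```bash
python3 - <<'E'
from h import *
f=load("fin");g=cv2.cvtColor(np.ascontiguousarray(f["img"]),cv2.COLOR_RGB2GRAY)
for R in(.022,.028):
    m=np.zeros_like(g);q=[[.554+R*np.cos(t),.326+R*np.sin(t),.195] for t in np.arange(0,6.3,.2)]
    cv2.fillPoly(m,[proj(f,q).astype(np.int32)],1)
    n,l,st,ce=cv2.connectedComponentsWithStats(((g>120)&(m>0)).astype(np.uint8))
    for i in range(1,n):
        if st[i,4]>8:
            w=ray(f,np.argwhere(l==i)[:,::-1],.195)*1000;d=w.mean(0)-[554,326];ev=np.linalg.svd(w-w.mean(0))[2][0]
            print(R,st[i],w.mean(0).round(),"dial",round(float(np.arctan2(-d[0],-d[1]))-.026,2),"axis",np.degrees(np.arctan2(ev[1],ev[0])).round())
print(proj(f,[[.554-.04*np.cos(.3),.326-.04*np.sin(.3),.195]]).round())
for r in range(110,212,6): print(r,g[r,196:300:4].tolist())
s0,s1=load("scene0"),load("fins")
d=cv2.absdiff(s0["img"],s1["img"]).max(2)
for nm,(u,v) in dict(bowl=(128,201),foot=(261,195),jar=(263,274),stamp=(188,278)).items(): print(nm,d[v-14:v+14,u-14:u+14].mean().round(1))
E
```

```text
0.022 [267 172   6  13  76] [539. 321.] dial 1.24 axis -162.0
0.028 [237 162  25  28 141] [532. 338.] dial 2.06 axis -117.0
0.028 [267 172   6  19 112] [536. 320.] dial 1.24 axis -162.0
0.028 [281 183  11   7  20] [536. 306.] dial 0.71 axis 138.0
[[269. 203.]]
110 [148, 148, 150, 151, 167, 190, 191, 191, 190, 176, 177, 177, 179, 177, 176, 175, 175, 176, 177, 173, 173, 174, 176, 178, 182, 191]
116 [148, 150, 146, 153, 188, 189, 191, 190, 187, 177, 175, 177, 177, 176, 176, 176, 163, 133, 111, 102, 113, 99, 140, 171, 175, 181]
122 [148, 150, 149, 180, 190, 188, 188, 186, 176, 176, 175, 176, 176, 149, 65, 57, 54, 46, 48, 43, 45, 54, 56, 55, 96, 175]
128 [146, 150, 154, 187, 189, 186, 186, 189, 182, 177, 173, 172, 92, 59, 55, 54, 49, 49, 53, 51, 49, 48, 48, 51, 56, 57]
134 [147, 146, 163, 185, 186, 186, 187, 187, 180, 172, 171, 100, 57, 55, 50, 51, 50, 54, 55, 56, 50, 46, 47, 50, 49, 53]
140 [148, 146, 171, 186, 188, 185, 185, 187, 186, 175, 136, 52, 52, 50, 54, 50, 52, 51, 50, 53, 48, 47, 46, 45, 45, 57]
146 [146, 147, 167, 189, 187, 187, 188, 187, 186, 181, 89, 56, 54, 53, 52, 49, 48, 5
[... 642 characters left out ...]
 [146, 143, 143, 144, 148, 147, 183, 187, 185, 189, 190, 191, 189, 187, 179, 103, 56, 52, 182, 147, 55, 43, 51, 101, 120, 123]
188 [144, 142, 145, 142, 141, 141, 143, 164, 186, 186, 187, 188, 179, 183, 190, 192, 163, 55, 183, 148, 52, 114, 122, 124, 123, 124]
194 [143, 142, 142, 143, 142, 139, 143, 145, 146, 172, 187, 187, 160, 187, 189, 154, 180, 74, 184, 147, 91, 150, 115, 120, 121, 113]
200 [142, 141, 143, 140, 141, 140, 141, 139, 144, 147, 145, 159, 182, 188, 188, 172, 190, 165, 189, 137, 179, 187, 165, 187, 154, 148]
206 [142, 142, 142, 142, 143, 142, 143, 144, 143, 142, 142, 143, 142, 141, 148, 151, 169, 177, 122, 105, 178, 175, 168, 150, 142, 142]
bowl 9.8
foot 50.4
jar 10.3
stamp 8.2
```

```bash
python3 - <<'E'
from h import *
for t,p in(("w2",(645,356)),("after",(658,281)),("home",(308,438))):
    f=load(t);print(t,(ray(f,np.array([p])*.64,.068)*1000).round())
s0,s1=load("scene0"),load("fins")
for s in(s0,s1): print(s["img"][195,225:290:6].tolist())
o=manip.observe();print(o["time_s"],o["contact_force"].round(1),o["finger_gap"])
E
```

```text
w2 [[435. -67.]]
after [[434. -72.]]
home [[438. -66.]]
[[216, 104, 49], [223, 127, 65], [238, 191, 108], [135, 95, 54], [130, 95, 54], [52, 35, 25], [87, 60, 40], [84, 61, 37], [242, 201, 114], [242, 198, 112], [242, 198, 112]]
[[117, 83, 45], [123, 88, 48], [232, 182, 104], [128, 90, 52], [122, 88, 49], [42, 31, 20], [44, 33, 20], [35, 25, 17], [235, 189, 104], [237, 189, 104], [237, 190, 105]]
64.475 [ 0.4 -0.3 -0.3] 0.995944099437387
```

The foot has not moved; the image change there was only shadow. All checks pass, so I'm handing in.

```bash
python3 -c 'from bench import manip; print(manip.sign_off())'
```

```text
the job is handed in; nothing more can be done
None
```

All six tiles are packed head to tail, two to a compartment. The tray is home in the cabinet and the timer is set. I handed the job in at about 64 s of robot time.

My last checks showed:
- **Tiles:** all six lay flat in the tray before the push. I did not look at them again once the tray was inside.
- **Tray:** the handle end stood 94.6 mm from the shelf's front edge, where 94 mm means fully home. It was centred to within 1 mm, with about 20 N of contact as it seated.
- **Timer:** the knob rose 16 mm with the gripper and turned to about 1.24 rad (the mark is at 1.25). I then pushed it down until it would go no further.
- **Bystanders:** the bowl, jar and stamp block areas of the scene picture hardly changed. The foot's area changed through shadow, and its measured position stayed within about 5 mm.
- **Robot:** it ended clear of everything, with the gripper open.

Two things did not go to plan:
- **Tool lean:** the tool drifted to about 8° off vertical over the run. I corrected the positions for it.
- **Last knob view:** I reached the picture limit before viewing a final knob crop, so the timer angle comes from pixel values and not from a picture I viewed.

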